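# Unload the coupon dock into the transit caddy and hand it over

### The job

Empty the conditioning dock: push each cassette that lies in it deeper until its well's push-push catch lets go and springs it up, draw it out, lay it on the loading shelf of the caddy and push it in through the flap, so that it drops inside and the flap falls shut behind it. Press each emptied well's carrier back down until it catches, so that all four wells are parked. When every cassette is in, pick the caddy up by its handle, keep it upright, and stand it in the middle of the rubber mat, square to the mat; leave the tweezers and the rubber block where they are.

Things in the scene. Friction and masses are not known exactly. Their poses are not given: they have to be found in the camera images.
- dock: conditioning dock: grey box, 88 (x) x 230 (y) x 64 mm high, fixed to the table, with a flat grey deck and four wells in a row along its y, 54 mm apart. Origin: centre of its underside; z up. Each well mouth is 63 (x) x 49 (y) mm; its floor is a sprung aluminium carrier on a push-push catch
- well0_mouth (a point): centre of the mouth of well 0, level with the deck (64 mm above the table); axes as the dock's
- well0 (a joint): depth of well 0's carrier in m, growing downwards: 0 caught (its cassette's top is flush with the deck; empty, the pocket is 18 mm deep), -0.016 sprung up (cassette top 16 mm above the deck), 0.010 end stop. Pressed about 9 mm deeper than caught and let go, it springs up; pressed to the end stop from the up position and let go, it is caught again. Pressing takes about 2 N; press slowly
- cassette0_mid (a point): centre (half-way up) of cassette 0: black plastic block, 60 (x) x 46 (y) x 18 mm (z), 45 g, with a round grey press pad in the middle of its top and ribs on the two ends that face x. It starts caught in well 0, its x along the dock's x. Absent in some runs: its well is then an empty pocket to be left alone
- well1_mouth (a point): centre of the mouth of well 1, level with the deck
- well1 (a joint): the same for well 1
- cassette1_mid (a point): the same for cassette 1, in well 1
- well2_mouth (a point): centre of the mouth of well 2, level with the deck
- well2 (a joint): the same for well 2
- cassette2_mid (a point): the same for cassette 2, in well 2
- well3_mouth (a point): centre of the mouth of well 3, level with the deck
- well3 (a joint): the same for well 3
- cassette3_mid (a point): the same for cassette 3, in well 3
- caddy: transit caddy: loose grey plastic box, about 0.6 kg. Origin: centre of its underside; x runs from its loading shelf (front, -x) to its back. Lower case 124 (x) x 84 (y) x 110 mm high; from x = -62 to -16 mm its flat roof is the loading shelf, open on three sides; from x = -16 to 62 mm a hood rises to 154 mm, with the handle on it and the flap in its front
- caddy_shelf (a point): centre of the top of the loading shelf, 46 (x) x 72 (y) mm, 110 mm above the caddy's underside and 39 mm in front of its origin; axes as the caddy's
- caddy_sill (a point): middle of the shelf's inner edge, at the front face of the hood (23 mm behind caddy_shelf). The opening above it is 78 mm wide and 35 mm high. Just behind it is an open drop of 60 to 100 mm onto a sloping steel liner: a cassette pushed in with its 60 mm side across the opening topples over this edge and falls in once most of it is through (rear still about 5 mm in front of the hood)
- flap (a joint): clear flap with a dark lower edge, hung from the top of the opening, 12 g; 0 hanging shut, grows to 1.45 rad as it is pushed inwards; it opens inwards only and falls shut by its own weight
- caddy_handle (a point): centre of the handle's black grip bar, 187 mm above the caddy's underside, 28 mm behind its origin, 44 mm behind the front of the hood: bar 14 (x) x 64 (y) x 12 mm (z) on two steel legs, 27 mm clear above the hood; axes as the caddy's. Pinch it across x from above; the caddy's weight lies nearly below it
- mat_mid (a point): centre of the top of the dark rubber hand-over mat, 164 (x) x 110 (y) x 3 mm, fixed on the table
- mat: the same mat: origin at the centre of its underside, x along its long side
- tweezers_b: tweezers lying on the table, 18 x 120 x 8 mm, beyond the mat; a bystander; origin under its centre
- rubber_block_b: rubber block with a blue paper sleeve, 25 x 52 x 18 mm, beyond the mat; a bystander; origin under its centre

How it is judged:
By the outcome, as a careful person would: the job done as asked, in the order asked, and still so for the second after the job is handed in, with the robot touching nothing.
Of cassette0, cassette1, cassette2, cassette3 only 2 to 3 are there at a start; the rules pass over those that are not, and their reading is None.
At some moment in a run one of caddy may be knocked a few centimetres aside while the robot is not near it.
It also fails if it takes over 208 s, if anything falls off the work surface, if the arm or the gripper's body presses on something with over 40 N, if the wrist force passes 120 N, or if a joint passes its speed limit or range.

### The arm

A 6-joint arm with a two-finger parallel gripper is mounted at the origin on a cart in front of the work surface, level with it; the furniture and walls round the work are solid. World frame = base frame: x ahead of the robot, y to its left, z up, the work surface at z = 0. Lengths are in m, angles in rad, forces in N, time in s.
With the tool pointing down it reaches from about 0.375 to 0.9 m from the base axis. Payload 3.1 kg.
Tool frame: the origin (TCP) lies at the very end of the fingers, on their centre line; the grasp point (between the pads) lies 19 mm behind it; z points along the fingers, y is the direction in which the jaws open and shut (so a half turn about z gives the same grasp; the last joint's range is limited). The gripper opens to 85 mm and grips with 20 to 120 N. Pads are 22 mm wide; open, the fingers measure 114 mm over their backs; the gripper's body (76 mm by 85 mm) begins 54 mm behind the grasp point. The pads swing forward as they close: fully open they stand 13 mm farther back than shut.
Start: joints at [-1.419, 0.527, 1.433, -0, 1.181, -0.178], TCP at [0.202, -0.591, 0.203] pointing down, gripper open.
Joint ranges: [-3.08, 3.08], [-0.75, 2.2], [0.22, 2.44], [-1.43, 4.57], [0, 2.65], [-2.85, 2.85]. Speed limits (rad/s): [2.79, 2.79, 3.14, 3.14, 3.14, 3.14].

### API

Orientations are given as a unit quaternion [x, y, z, w].
In Python, from station import manip gives the robot as it stands.
- The arm moves only by the tool send_rows, never from a script. Its argument "motion" is a list of rows, each an object with "gripper": the finger opening in mm, from 0 to 85.4; "travel": the shift along the tool's x, y, z in mm, a list of three; "rotation": the turn, a rotation vector about the tool's x, y, z in degrees, a list of three. In form: [{"gripper": gripper, "travel": [x, y, z], "rotation": [ax, ay, az]}, ...]. A call has 1 to 12 rows; each row shifts and turns the commanded pose from where the row before left it, along the tool's axes as they then stand; what a row does not reach is not made up. A row lasts 1/12 s, in which the tool goes at most 41.7 mm and 7.16 degrees, less where a joint would pass 70% of its speed; a pose out of reach is approached as far as the arm can. A call is refused whole if a number of a shift passes 41.7 or a number of a turn 7.16, either way. A call with a gripper value outside its range is refused whole. The fingers move at their own pace and stop on an object; "newtons" is the grip in N (left out, the last holds). Time passes only in rows, so rows that do not move let the fingers close. It gives the time, the measured TCP pose, the force and the opening at its end, in the units of the state.
- manip.sense(): the state, without advancing time (a new reading comes with each control period).
- manip.snapshot(name): name is "side" or "top" or "wrist"; returns the picture (480x640x3 uint8, red, green, blue); there is no depth.
- manip.calibration(name): a dict with "fx", "fy", "cx", "cy" (pixels), "cam_to_world" (4x4, takes a point from camera to world coordinates). Camera axes: x right, y down, z forward; pixel columns grow to the right and rows downward; lengths in m; the calibration is good to about 2 mm. A picture is of the moment at which its call begins: read the wrist's pose just before it. calibration takes no time and is no camera call; for the wrist camera it gives the pose at the moment of the call.
- manip.sign_off(): hands the job in, once; it reports no verdict.
The state is a dict: "t": time; "q": joint angles; "qd": joint speeds; "tau": joint torques, N m; "tcp_pos": TCP position; "tool_rot": TCP orientation; "force": force on the tool from outside, world axes, zero at the start; "ft_torque": the same for the moment, N m; "finger_gap": opening from 0.0 (shut) to 1.0 (fully open).
Only numpy, scipy, OpenCV 4.12 (cv2) and the standard library are available. Lean on these libraries where they do the work, as an engineer would, in place of code of your own. Each camera call takes 0.05 s, during which the arm holds its last target. There are 200 camera calls.

## Working session

There is one attempt and no reset: what is moved stays moved. The work goes in short steps, Python scripts to look and compute and a tool call to move; the robot and the scene stay as the last step left them, time stands still between calls to the robot, and variables do not carry over. Pictures are saved under pics/ and viewed, about 12 in all and at most 16, crops included, and the job is handed in when it is done.

Besides the shell and the picture viewer there is one more tool, called after "Emit:" as name(argument=value, ...), one argument or row to a line, values as JSON. send_rows: Moves the arm, as the interface text tells. Its arguments: {"type":"object","properties":{"motion":{"type":"array","items":{"type":"object","properties":{"gripper":{"type":"number"},"travel":{"type":"array","items":{"type":"number"}},"rotation":{"type":"array","items":{"type":"number"}}}}},"newtons":{"type":"number"}},"required":["motion"]}

```bash
ls; mkdir -p pics; python3 - <<'E'
from station import manip
import cv2
s=manip.sense();print({k:s[k] for k in('t','tcp_pos','tool_rot','force','finger_gap')})
for n in('top','side','wrist'):
    c=manip.calibration(n);print(n,c)
    cv2.imwrite(f'pics/{n}0.png',manip.snapshot(n)[:,:,::-1])
E
```

```text
pics
{'t': 0.0, 'tcp_pos': array([ 0.20231164, -0.59053357,  0.20165131]), 'tool_rot': array([ 9.86435793e-01,  1.64144023e-01,  1.51995501e-05, -1.07976276e-03]), 'force': array([-0.58678819,  1.43983276, -0.07571117]), 'finger_gap': 0.9974301967625196}
top {'fx': 544.9589797049994, 'fy': 544.9589797049994, 'cx': 322.7108351489021, 'cy': 240.13122549108616, 'cam_to_world': array([[ 0.00981174, -0.99198741,  0.12595522,  0.28755648],
       [-0.99961213, -0.01301344, -0.02462176, -0.07156026],
       [ 0.02606359, -0.12566478, -0.99173033,  1.37846548],
       [ 0.        ,  0.        ,  0.        ,  1.        ]])}
side {'fx': 434.9824089810193, 'fy': 434.9824089810193, 'cx': 316.3490438243264, 'cy': 245.3545305491983, 'cam_to_world': array([[ 0.92819554, -0.12854975,  0.34918189,  0.01810206],
       [-0.37149441, -0.37335326,  0.85005838, -1.14798387],
       [ 0.02109341, -0.91873952, -0.39430035,  0.61283621],
       [ 0.        ,  0.        ,  0.        ,  1.        ]])}
wrist {'fx': 380.2909244838047, 'fy': 380.2909244838047, 'cx': 318.3510253748784, 'cy': 239.68294256136858, 'cam_to_world': array([[ 0.32451263, -0.89605838, -0.30293717,  0.28042344],
       [-0.94587981, -0.30799966, -0.10221352, -0.56343882],
       [-0.00171526,  0.31971173, -0.94751331,  0.37416031],
       [ 0.        ,  0.        ,  0.        ,  1.        ]])}
```

View pics/top0.png

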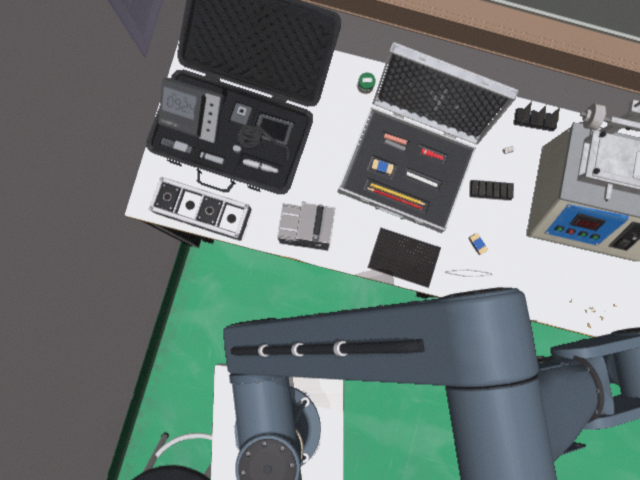

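View pics/side0.png

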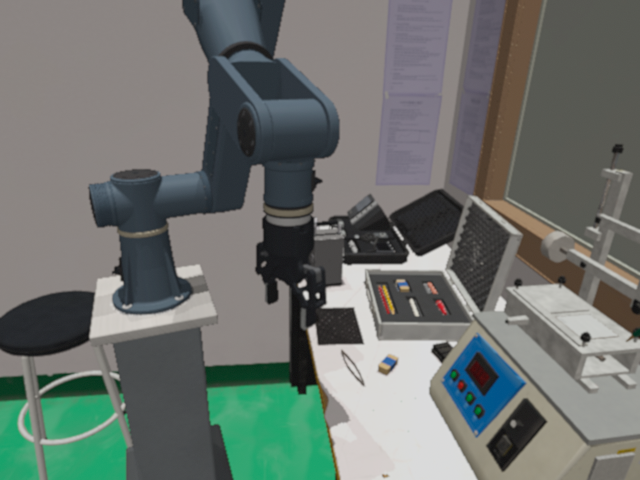

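The top view shows the dock at about (200,208) with two dark wells (cassettes) and two bright ones (empty carriers). The caddy is at (307,225), and the mat at (405,257). The side view shows the same layout with no obstacles between.

```bash
cat > h.py <<'E'
import numpy as np,cv2
from station import manip
from scipy.spatial.transform import Rotation as R
def p2w(c,uv,z):
    M=np.array(c['cam_to_world']);d=M[:3,:3]@[(uv[0]-c['cx'])/c['fx'],(uv[1]-c['cy'])/c['fy'],1]
    return M[:3,3]+d*(z-M[2,3])/d[2]
def w2p(c,P):
    M=np.array(c['cam_to_world']);q=(np.array(P)-M[:3,3])@M[:3,:3]
    return np.array([c['fx']*q[0]/q[2]+c['cx'],c['fy']*q[1]/q[2]+c['cy']])
def snap(n,f,crop=None,k=1):
    c=manip.calibration(n);im=manip.snapshot(n)[:,:,::-1]
    cv2.imwrite('pics/raw_'+f,im)
    if crop: x0,y0,x1,y1=crop;im=im[y0:y1,x0:x1]
    if k!=1: im=cv2.resize(im,None,fx=k,fy=k,interpolation=cv2.INTER_CUBIC)
    cv2.imwrite('pics/'+f,im);return c
def st():
    s=manip.sense();r=R.from_quat(s['tool_rot'])
    print('t',round(s['t'],2),'tcp',(1000*s['tcp_pos']).round(1),'F',s['force'].round(1),'gap',round(s['finger_gap']*85.4,1))
    m=r.as_matrix();print('toolz',m[:,2].round(3),'toolx az',np.degrees(np.arctan2(m[1,0],m[0,0])).round(2))
    return s,r
def go(target,yaw):
    """tool-frame travel (mm) and rotvec(deg) to reach target (m) pointing down with tool x azimuth yaw deg"""
    s=manip.sense();r=R.from_quat(s['tool_rot'])
    a=np.radians(yaw);m=np.array([[np.cos(a),np.sin(a),0],[np.sin(a),-np.cos(a),0],[0,0,-1]]);
    t=R.from_matrix(m)
    print('travel',(r.inv().apply(np.array(target)-s['tcp_pos'])*1000).round(1),'rot',np.degrees((r.inv()*t).as_rotvec()).round(2))
E
python3 - <<'E'
import cv2
im=cv2.imread('pics/top0.png')[170:295,145:445]
cv2.imwrite('pics/c1.png',cv2.resize(im[:,:200],None,fx=4,fy=4,interpolation=cv2.INTER_CUBIC))
from h import *
st()
c=manip.calibration('top')
for n,uv,z in(('dock',(200,208),.064),('caddy',(307,225),.15),('mat',(405,257),.003),('case',(240,130),.06)):print(n,p2w(c,uv,z).round(3))
E
```

```text
t 0.15 tcp [ 202.3 -590.7  201.9] F [-0.1 -0.4 -0.1] gap 85.2
toolz [-0.     0.002 -1.   ] toolx az 18.9
dock [0.529 0.196 0.064]
caddy [ 0.478 -0.066  0.15 ]
mat [ 0.422 -0.316  0.003]
case [0.729 0.105 0.06 ]
```

View pics/c1.png

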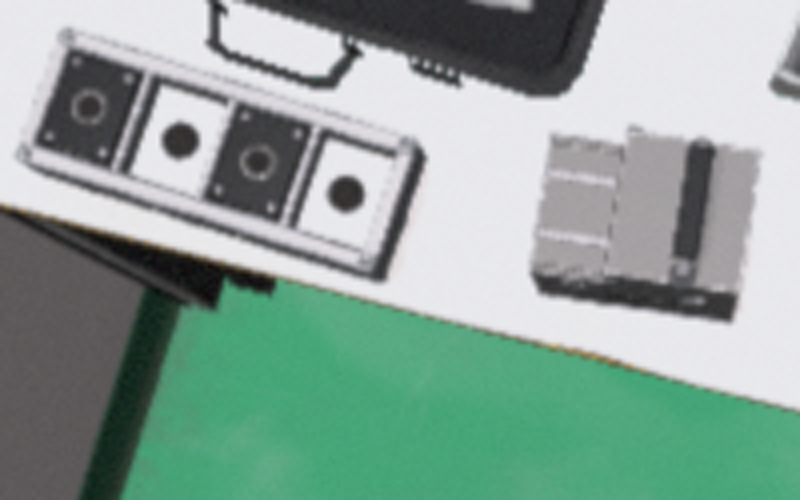

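The crop shows cassettes in the wells at crop pixels (90,107) and (258,160); the other two wells are empty. The caddy's shelf faces the dock, and the handle bar runs from (703,145) to (684,272).

```bash
python3 - <<'E'
from h import *
c=manip.calibration('top')
f=lambda u,z:p2w(c,(145+u[0]/4,170+u[1]/4),z)
D=[f(u,.064) for u in((68,35),(412,143),(376,272),(22,152))]
for n,p in(('c',(90,107)),('w',(180,140)),('c',(258,160)),('w',(346,194))):
  P=f(p,.064 if n=='c' else .046);print(n,P.round(4))
print(np.round(D,4),np.mean(D,0))
ax=(D[0]-D[1])+(D[3]-D[2]);print('dock y az',np.degrees(np.arctan2(ax[1],ax[0])))
a,b=f((703,145),.193),f((684,272),.193);h=(a+b)/2;d=a-b;print('handle',h,np.linalg.norm(d),'bar az',np.degrees(np.arctan2(d[1],d[0])))
for u in((553,135),(540,270)):print('shelf',f(u,.11))
im=cv2.imread('pics/top0.png')
M=[p2w(c,u,.003) for u in((381,230),(440,247),(429,286),(369,268))];print(np.round(M,4),np.mean(M,0))
cv2.imwrite('pics/c2.png',cv2.resize(im[215:300,345:505],None,fx=5,fy=5,interpolation=cv2.INTER_CUBIC))
E
```

```text
c [0.5562 0.2754 0.064 ]
w [0.5399 0.2241 0.046 ]
c [0.5249 0.1724 0.064 ]
w [0.5076 0.121  0.046 ]
[[0.6008 0.2908 0.064 ]
 [0.5368 0.0792 0.064 ]
 [0.457  0.0988 0.064 ]
 [0.5277 0.3152 0.064 ]] [0.53058052 0.19599946 0.064     ]
dock y az 72.53066618817307
handle [ 0.4780963  -0.09106713  0.193     ] 0.07157894277180797 bar az -7.784901564050283
shelf [ 0.53407023 -0.00895046  0.11      ]
shelf [ 0.45356077 -0.00286631  0.11      ]
[[ 0.4903 -0.2546  0.003 ]
 [ 0.4485 -0.4057  0.003 ]
 [ 0.3488 -0.3759  0.003 ]
 [ 0.3926 -0.2237  0.003 ]] [ 0.42004475 -0.31499578  0.003     ]
```

View pics/c2.png

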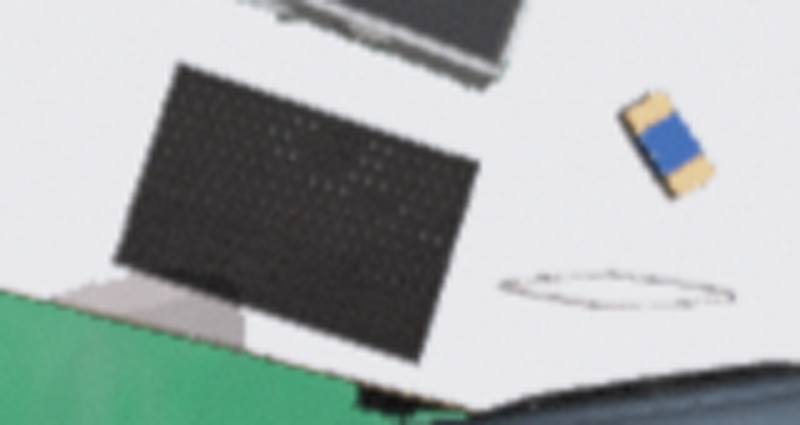

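Emit:
send_rows(
  motion=[
    {"gripper":0,"travel":[0,0,-10],"rotation":[0,0,-6.7]},
    {"gripper":0,"travel":[0,0,-10],"rotation":[0,0,-6.7]},
    {"gripper":0,"travel":[0,0,-10],"rotation":[0,0,-6.7]},
    {"gripper":0,"travel":[0,0,-10],"rotation":[0,0,-6.7]},
    {"gripper":0,"travel":[0,0,-10],"rotation":[0,0,-6.7]},
    {"gripper":0,"travel":[0,0,-10],"rotation":[0,0,-6.7]},
    {"gripper":0,"travel":[0,0,-10],"rotation":[0,0,-6.7]},
    {"gripper":0,"travel":[0,0,-10],"rotation":[0,0,-6.7]},
  ],
)

```text
t: 0.82
tcp_pos: [0.2024, -0.5909, 0.2826]
tool_rot: [0.805, 0.594, 0.0, -0.0]
force: [-0.1, -0.4, -0.1]
finger_gap: 0.001
```

Emit:
send_rows(
  motion=[
    {"travel":[30,3,0]},
    {"travel":[30,3,0]},
    {"travel":[30,3,0]},
    {"travel":[30,3,0]},
    {"travel":[30,3,0]},
    {"travel":[30,3,0]},
    {"travel":[30,3,0]},
    {"travel":[30,3,0]},
    {"travel":[30,3,0]},
    {"travel":[30,3,0]},
    {"travel":[30,3,0]},
    {"travel":[30,3,0]},
  ],
)

```text
validation failed for argument at $.mo...
```

Emit:
send_rows(
  motion=[
    {"travel":[30,3,0]},
    {"travel":[30,3,0]},
    {"travel":[30,3,0]},
    {"travel":[30,3,0]},
    {"travel":[30,3,0]},
    {"travel":[30,3,0]},
    {"travel":[30,3,0]},
    {"travel":[30,3,0]},
    {"travel":[30,3,0]},
    {"travel":[30,3,0]},
    {"travel":[30,3,0]},
    {"travel":[30,3,0]},
  ],
)

```text
validation failed for argument at $.mo...
```

Emit:
send_rows(
  motion=[
    {"gripper":0,"travel":[36,3.4,0],"rotation":[0,0,0]},
    {"gripper":0,"travel":[36,3.4,0],"rotation":[0,0,0]},
    {"gripper":0,"travel":[36,3.4,0],"rotation":[0,0,0]},
    {"gripper":0,"travel":[36,3.4,0],"rotation":[0,0,0]},
    {"gripper":0,"travel":[36,3.4,0],"rotation":[0,0,0]},
    {"gripper":0,"travel":[36,3.4,0],"rotation":[0,0,0]},
    {"gripper":0,"travel":[36,3.4,0],"rotation":[0,0,0]},
    {"gripper":0,"travel":[36,3.4,0],"rotation":[0,0,0]},
    {"gripper":0,"travel":[36,3.4,0],"rotation":[0,0,0]},
    {"gripper":0,"travel":[36,3.4,0],"rotation":[0,0,0]},
    {"gripper":0,"travel":[36,3.4,0],"rotation":[0,0,0]},
    {"gripper":0,"travel":[36,3.4,0],"rotation":[0,0,0]},
  ],
)

```text
t: 1.82
tcp_pos: [0.3714, -0.1897, 0.2826]
tool_rot: [0.807, 0.591, 0.0, -0.0]
force: [0.1, -0.1, 0.7]
finger_gap: -0.002
```

Emit:
send_rows(
  motion=[
    {"gripper":0,"travel":[36,3.4,0],"rotation":[0,0,0]},
    {"gripper":0,"travel":[36,3.4,0],"rotation":[0,0,0]},
    {"gripper":0,"travel":[36,3.4,0],"rotation":[0,0,0]},
    {"gripper":0,"travel":[36,3.4,0],"rotation":[0,0,0]},
    {"gripper":0,"travel":[36,3.4,0],"rotation":[0,0,0]},
    {"gripper":0,"travel":[36,3.4,0],"rotation":[0,0,0]},
    {"gripper":0,"travel":[36,3.4,0],"rotation":[0,0,0]},
    {"gripper":0,"travel":[36,3.4,0],"rotation":[0,0,0]},
    {"gripper":0,"travel":[36,3.4,0],"rotation":[0,0,0]},
    {"gripper":0,"travel":[36,3.4,0],"rotation":[0,0,0]},
    {"gripper":0,"travel":[36,3.4,0],"rotation":[0,0,0]},
    {"gripper":0,"travel":[0,0,0],"rotation":[0,0,0]},
  ],
)

```text
t: 2.82
tcp_pos: [0.5281, 0.1803, 0.2823]
tool_rot: [0.805, 0.593, 0.002, -0.001]
force: [0.7, -0.5, -0.2]
finger_gap: -0.004
```

```bash
python3 - <<'E'
from h import *
st()
c=snap('wrist','w1.png')
np.save('w1.npy',c['cam_to_world'])
for P in((.556,.275,.064),(.525,.172,.064)):print(w2p(c,P))
E
```

```text
t 2.82 tcp [528.1 180.3 282.3] F [ 0.7 -0.5 -0.2] gap -0.3
toolz [ 0.002  0.003 -1.   ] toolx az 72.79
[316.75915963  95.00027529]
[317.64825802 204.36386318]
```

View pics/w1.png

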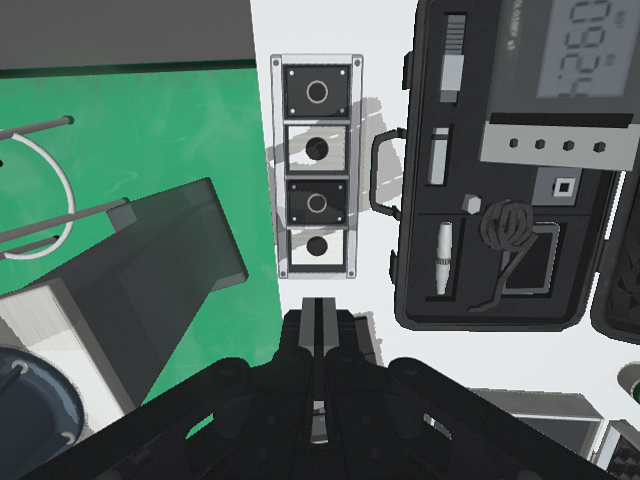

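Wrist view: cassettes' pads are at (317,91) and (317,203); the empty carriers' holes are at (317,149) and (316,246). Dock corners are at (274,56), (362,56), (356,277) and (279,277).

```bash
python3 - <<'E'
from h import *
c=manip.calibration('wrist')
for u in((317,91),(317,203),(274,56),(362,56),(356,277),(279,277)):print(u,p2w(c,u,.064).round(4))
go((.525,.172,.11),72.5)
E
```

```text
(317, 91) [0.5553 0.2749 0.064 ]
(317, 203) [0.5228 0.1703 0.064 ]
(274, 56) [0.526  0.3158 0.064 ]
(362, 56) [0.6044 0.2916 0.064 ]
(356, 277) [0.5394 0.0764 0.064 ]
(279, 277) [0.4569 0.1019 0.064 ]
travel [ -5.8   0.2 172. ] rot [-0.01 -0.02  0.26]
```

Emit:
send_rows(
  motion=[
    {"gripper":0,"travel":[-1.5,-0.2,28],"rotation":[0,0,0.3]},
    {"gripper":0,"travel":[-1.5,-0.2,28],"rotation":[0,0,0]},
    {"gripper":0,"travel":[-1.5,-0.2,28],"rotation":[0,0,0]},
    {"gripper":0,"travel":[-1.5,-0.2,28],"rotation":[0,0,0]},
    {"gripper":0,"travel":[-1.5,-0.2,28],"rotation":[0,0,0]},
    {"gripper":0,"travel":[-1.5,-0.2,28],"rotation":[0,0,0]},
    {"gripper":0,"travel":[-1.2,-0.4,28],"rotation":[0,0,0]},
    {"gripper":0,"travel":[0,0,5],"rotation":[0,0,0]},
    {"gripper":0,"travel":[0,0,4],"rotation":[0,0,0]},
    {"gripper":0,"travel":[0,0,3],"rotation":[0,0,0]},
    {"gripper":0,"travel":[0,0,0],"rotation":[0,0,0]},
  ],
)

```text
t: 3.78
tcp_pos: [0.5223, 0.1654, 0.0755]
tool_rot: [0.808, 0.589, 0.001, 0.0]
force: [-0.8, -0.6, 1.4]
finger_gap: 0.002
```

Emit:
send_rows(
  motion=[
    {"gripper":0,"travel":[0,0,2],"rotation":[0,0,0]},
    {"gripper":0,"travel":[0,0,2],"rotation":[0,0,0]},
    {"gripper":0,"travel":[0,0,2],"rotation":[0,0,0]},
    {"gripper":0,"travel":[0,0,2],"rotation":[0,0,0]},
    {"gripper":0,"travel":[0,0,2],"rotation":[0,0,0]},
    {"gripper":0,"travel":[0,0,1],"rotation":[0,0,0]},
    {"gripper":0,"travel":[0,0,1],"rotation":[0,0,0]},
    {"gripper":0,"travel":[0,0,1],"rotation":[0,0,0]},
    {"gripper":0,"travel":[0,0,1],"rotation":[0,0,0]},
    {"gripper":0,"travel":[0,0,1],"rotation":[0,0,0]},
    {"gripper":0,"travel":[0,0,1],"rotation":[0,0,0]},
    {"gripper":0,"travel":[0,0,0],"rotation":[0,0,0]},
  ],
)

```text
t: 4.78
tcp_pos: [0.5213, 0.1656, 0.0584]
tool_rot: [0.808, 0.589, -0.0, -0.0]
force: [-0.3, 0.1, -0.0]
finger_gap: 0.008
```

Emit:
send_rows(
  motion=[
    {"gripper":0,"travel":[0,0,1],"rotation":[0,0,0]},
    {"gripper":0,"travel":[0,0,1],"rotation":[0,0,0]},
    {"gripper":0,"travel":[0,0,0],"rotation":[0,0,0]},
  ],
)

```text
t: 5.03
tcp_pos: [0.5213, 0.1656, 0.0565]
tool_rot: [0.808, 0.589, -0.0, -0.0]
force: [-0.1, 0.4, -0.9]
finger_gap: 0.0
```

Emit:
send_rows(
  motion=[
    {"gripper":0,"travel":[0,0,1],"rotation":[0,0,0]},
    {"gripper":0,"travel":[0,0,1],"rotation":[0,0,0]},
    {"gripper":0,"travel":[0,0,0],"rotation":[0,0,0]},
  ],
)

```text
t: 5.28
tcp_pos: [0.5213, 0.1656, 0.0544]
tool_rot: [0.808, 0.589, -0.0, -0.0]
force: [-0.5, -0.6, 0.5]
finger_gap: 0.002
```

Emit:
send_rows(
  motion=[
    {"gripper":0,"travel":[0,0,0.5],"rotation":[0,0,0]},
    {"gripper":0,"travel":[0,0,0],"rotation":[0,0,0]},
    {"gripper":0,"travel":[0,0,0],"rotation":[0,0,0]},
  ],
)

```text
t: 5.53
tcp_pos: [0.5214, 0.1656, 0.0541]
tool_rot: [0.808, 0.589, 0.0, 0.0]
force: [-0.2, 0.3, -0.1]
finger_gap: -0.001
```

```bash
python3 - <<'E'
from h import *
F=[]
for i in range(4):F.append(manip.sense()['force']); manip.snapshot('side')
print(np.mean(F,0));st()
snap('wrist','w2.png',(180,60,460,330),2.2)
E
```

```text
[-0.06893127  0.11129057 -0.22288775]
t 5.73 tcp [521.5 165.6  54.2] F [ 0.2 -0.9 -0.2] gap 0.0
toolz [ 0.  0. -1.] toolx az 72.2
```

View pics/w2.png

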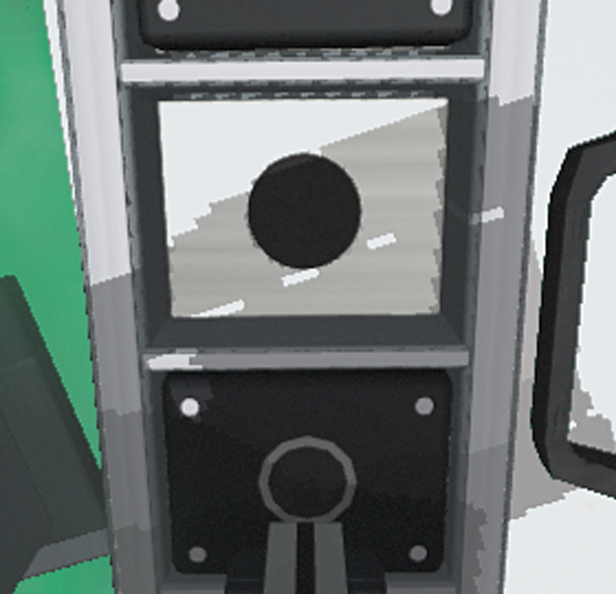

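The cassette looks sunk below the deck, with the closed fingertips near its pad (about 5 mm off centre). I'll let go and see whether it rises.

Emit:
send_rows(
  motion=[
    {"gripper":0,"travel":[0,0,-2],"rotation":[0,0,0]},
    {"gripper":0,"travel":[0,0,-3],"rotation":[0,0,0]},
    {"gripper":0,"travel":[0,0,-3],"rotation":[0,0,0]},
    {"gripper":0,"travel":[0,0,-3],"rotation":[0,0,0]},
    {"gripper":0,"travel":[0,0,-4],"rotation":[0,0,0]},
    {"gripper":0,"travel":[0,0,-5],"rotation":[0,0,0]},
    {"gripper":0,"travel":[0,0,-10],"rotation":[0,0,0]},
    {"gripper":0,"travel":[0,0,-10],"rotation":[0,0,0]},
    {"gripper":85,"travel":[0,0,-10],"rotation":[0,0,0]},
    {"gripper":85,"travel":[0,0,-10],"rotation":[0,0,0]},
    {"gripper":85,"travel":[0,0,0],"rotation":[0,0,0]},
    {"gripper":85,"travel":[0,0,0],"rotation":[0,0,0]},
  ],
)

```text
t: 6.78
tcp_pos: [0.5221, 0.1657, 0.1152]
tool_rot: [0.808, 0.589, 0.001, 0.001]
force: [0.2, 0.0, 0.0]
finger_gap: 0.562
```

```bash
python3 - <<'E'
from h import *
st()
c=snap('wrist','w3.png')
print(w2p(c,(.5235,.171,.064)),w2p(c,(.5235,.171,.08)))
E
```

```text
t 6.78 tcp [522.1 165.7 115.2] F [0.2 0.  0. ] gap 48.0
toolz [ 0.002  0.    -1.   ] toolx az 72.2
[317.8986741  243.02070576] [317.93313608 252.01979421]
```

View pics/w3.png

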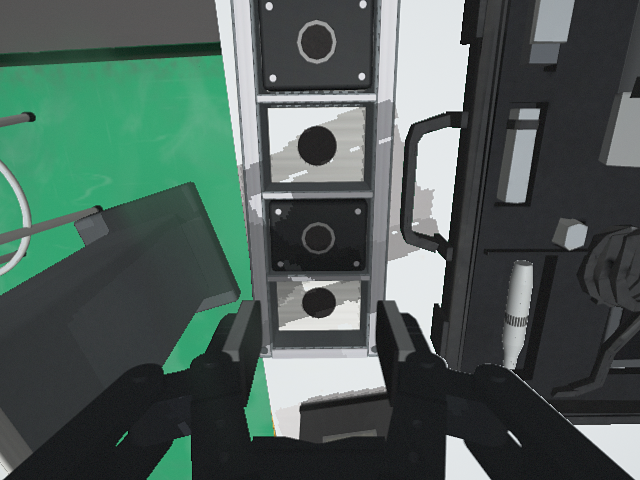

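```bash
python3 - <<'E'
from h import *
c=manip.calibration('wrist')
d=np.array([np.cos(np.radians(-17.4)),np.sin(np.radians(-17.4)),0])*.03
for n,P in(('A',(.5235,.171)),('B',(.5553,.2749))):
  for z in (.052,.054,.064,.08):
    p=np.array([*P,z]);print(n,z,w2p(c,p-d).round(1),w2p(c,p+d).round(1))
im=cv2.imread('pics/raw_w3.png')
cv2.imwrite('pics/w3c.png',cv2.resize(im[180:350,230:410],None,fx=3.5,fy=3.5,interpolation=cv2.INTER_CUBIC))
E
```

```text
A 0.052 [272.7 237.2] [365.  236.6]
A 0.054 [272.4 238.2] [365.3 237.6]
A 0.064 [270.6 243.3] [367.2 242.6]
A 0.08 [267.3 252.3] [370.6 251.7]
B 0.052 [262.7  52.7] [370.1  52. ]
B 0.054 [262.3  52.2] [370.5  51.4]
B 0.064 [259.6  49.4] [373.   48.6]
B 0.08 [254.9  44.4] [377.5  43.5]
```

View pics/w3c.png

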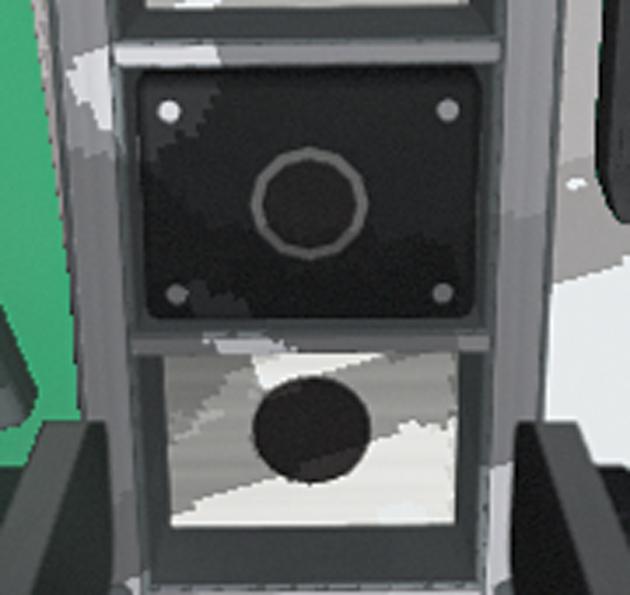

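```bash
python3 - <<'E'
from h import *
c=manip.calibration('wrist');c=dict(c);M=np.array(c['cam_to_world']);M[:3,3]+=[-.0007,-.0001,-.061];c['cam_to_world']=M
d=np.array([np.cos(np.radians(-17.4)),np.sin(np.radians(-17.4)),0])*.03
for z in (.050,.054,.06,.064,.08):
    p=np.array([.5235,.171,z]);a,b=w2p(c,p-d),w2p(c,p+d);print(z,a.round(1),b.round(1),(b-a)[0],'in crop',((a+b)/2-[180,60])*2.2)
x=np.array([.302,.953,0])
for k in(-.011,0,.011):print('tip',(w2p(c,np.array([.5215,.1656,.0542])+k*x)-[180,60])*2.2)
E
```

```text
0.05 [260.8 273.4] [380.  272.6] 119.21893364489375 in crop [308.82458179 468.63619178]
0.054 [259.6 276.7] [381.2 275.9] 121.62725508110367 in crop [308.93144328 475.82662066]
0.06 [257.8 281.8] [383.2 281.1] 125.42787592520693 in crop [309.10012296 487.17397758]
0.064 [256.5 285.5] [384.6 284.7] 128.09638858769722 in crop [309.21858606 495.14124247]
0.08 [250.8 301.7] [390.8 300.8] 140.01152381757908 in crop [309.74782391 530.71572205]
tip [307.8196206 542.8160133]
tip [307.73092466 499.50161836]
tip [307.63886739 454.54572757]
```

Emit:
send_rows(
  motion=[
    {"gripper":0,"travel":[2,0,5],"rotation":[0,0,0]},
    {"gripper":0,"travel":[2,0,5],"rotation":[0,0,0]},
    {"gripper":0,"travel":[2,0,5],"rotation":[0,0,0]},
    {"gripper":0,"travel":[1.7,0,5],"rotation":[0,0,0]},
    {"gripper":0,"travel":[0,0,5],"rotation":[0,0,0]},
    {"gripper":0,"travel":[0,0,5],"rotation":[0,0,0]},
    {"gripper":0,"travel":[0,0,5],"rotation":[0,0,0]},
    {"gripper":0,"travel":[0,0,5],"rotation":[0,0,0]},
    {"gripper":0,"travel":[0,0,5],"rotation":[0,0,0]},
    {"gripper":0,"travel":[0,0,5],"rotation":[0,0,0]},
    {"gripper":0,"travel":[0,0,0],"rotation":[0,0,0]},
    {"gripper":0,"travel":[0,0,0],"rotation":[0,0,0]},
  ],
)

```text
t: 7.83
tcp_pos: [0.5235, 0.1729, 0.0638]
tool_rot: [0.808, 0.589, -0.0, -0.0]
force: [-0.3, 0.5, -0.3]
finger_gap: 0.0
```

Emit:
send_rows(
  motion=[
    {"gripper":0,"travel":[0,0,2],"rotation":[0,0,0]},
    {"gripper":0,"travel":[0,0,2],"rotation":[0,0,0]},
    {"gripper":0,"travel":[0,0,2],"rotation":[0,0,0]},
    {"gripper":0,"travel":[0,0,2],"rotation":[0,0,0]},
    {"gripper":0,"travel":[0,0,2],"rotation":[0,0,0]},
    {"gripper":0,"travel":[0,0,0],"rotation":[0,0,0]},
  ],
)

```text
t: 8.33
tcp_pos: [0.5235, 0.1729, 0.0537]
tool_rot: [0.808, 0.589, -0.0, -0.0]
force: [0.1, -1.4, -0.5]
finger_gap: -0.004
```

```bash
python3 - <<'E'
from h import *
F=[]
for i in range(4):F.append(manip.sense()['force']); im=manip.snapshot('top')
print(np.mean(F,0).round(2));st()
c=snap('wrist','w4.png',(180,60,460,330),2.2)
E
```

```text
[-0.35 -0.38 -0.42]
t 8.53 tcp [523.8 173.   54.1] F [ 0.4 -0.7  0.3] gap 0.0
toolz [ 0.  0. -1.] toolx az 72.2
```

View pics/w4.png

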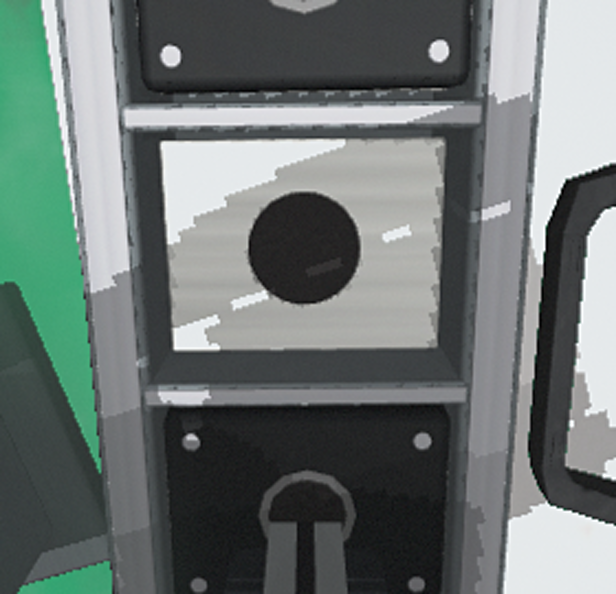

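Fingertips are at crop (305,520), on the pad. I'll work out the pressed depth from the spacing of the corner dots: (191,442) and (423,440) here, and (169,111) and (447,110) in the released crop.

```bash
python3 - <<'E'
from h import *
c0=manip.calibration('wrist');M0=np.array(c0['cam_to_world']);tcp=manip.sense()['tcp_pos']
def cam(t):
    c=dict(c0);M=M0.copy();M[:3,3]+=np.array(t)/1000-tcp;c['cam_to_world']=M;return c
V={'w3':(cam((522.1,165.7,115.2)),3.5,(230,180),[(169,111),(447,110),(177,293),(443,292)]),
'w2':(cam((521.5,165.6,54.2)),2.2,(180,60),[(189,407),(424,406),(197,553),(418,553)]),
'w4':(cam((523.8,173,54.1)),2.2,(180,60),[(191,442),(423,440),(199,585),(416,584)])}
for n,(c,k,o,ps) in V.items():
  for z in(.05,.054,.060,.064,.068):
    W=[p2w(c,(o[0]+(p[0]+.5)/k-.5,o[1]+(p[1]+.5)/k-.5),z) for p in ps]
    print(n,z,*(np.linalg.norm(W[a]-W[b]).round(4) for a,b in((0,1),(2,3),(0,2),(1,3))),np.mean(W,0).round(4))
E
```

```text
w3 0.05 0.0511 0.0512 0.0361 0.0361 [0.5231 0.1698 0.05  ]
w3 0.054 0.0502 0.0503 0.0355 0.0355 [0.5235 0.1711 0.054 ]
w3 0.06 0.0489 0.049 0.0346 0.0345 [0.5241 0.173  0.06  ]
w3 0.064 0.0481 0.0482 0.0339 0.0339 [0.5245 0.1742 0.064 ]
w3 0.068 0.0472 0.0473 0.0333 0.0333 [0.5249 0.1755 0.068 ]
w2 0.05 0.0526 0.0526 0.0368 0.0371 [0.5226 0.1679 0.05  ]
w2 0.054 0.0514 0.0514 0.036 0.0362 [0.5232 0.1696 0.054 ]
w2 0.06 0.0496 0.0496 0.0347 0.035 [0.524  0.1723 0.06  ]
w2 0.064 0.0484 0.0484 0.0339 0.0341 [0.5245 0.174  0.064 ]
w2 0.068 0.0472 0.0472 0.0331 0.0333 [0.5251 0.1757 0.068 ]
w4 0.05 0.0526 0.0523 0.0371 0.0373 [0.5224 0.1673 0.05  ]
w4 0.054 0.0514 0.0511 0.0362 0.0365 [0.523  0.1692 0.054 ]
w4 0.06 0.0496 0.0493 0.035 0.0352 [0.5239 0.1721 0.06  ]
w4 0.064 0.0485 0.0482 0.0341 0.0343 [0.5245 0.174  0.064 ]
w4 0.068 0.0473 0.047 0.0333 0.0335 [0.5251 0.176  0.068 ]
```

Emit:
send_rows(
  motion=[
    {"gripper":0,"travel":[1,0.5,1],"rotation":[0,0,0]},
    {"gripper":0,"travel":[0,0,1],"rotation":[0,0,0]},
    {"gripper":0,"travel":[0,0,0],"rotation":[0,0,0]},
  ],
)

```text
t: 8.83
tcp_pos: [0.5245, 0.1738, 0.052]
tool_rot: [0.808, 0.589, -0.0, -0.0]
force: [0.4, -0.1, -0.4]
finger_gap: -0.0
```

Emit:
send_rows(
  motion=[
    {"gripper":0,"travel":[0,0,1],"rotation":[0,0,0]},
    {"gripper":0,"travel":[0,0,1],"rotation":[0,0,0]},
    {"gripper":0,"travel":[0,0,0],"rotation":[0,0,0]},
  ],
)

```text
t: 9.08
tcp_pos: [0.5244, 0.1737, 0.0499]
tool_rot: [0.808, 0.589, -0.0, -0.0]
force: [-0.2, -0.4, 0.0]
finger_gap: -0.003
```

Emit:
send_rows(
  motion=[
    {"gripper":0,"travel":[0,0,1],"rotation":[0,0,0]},
    {"gripper":0,"travel":[0,0,1],"rotation":[0,0,0]},
    {"gripper":0,"travel":[0,0,0],"rotation":[0,0,0]},
  ],
)

```text
t: 9.33
tcp_pos: [0.5244, 0.1737, 0.0479]
tool_rot: [0.808, 0.589, -0.0, -0.0]
force: [-0.4, -0.1, -0.3]
finger_gap: -0.002
```

```bash
python3 - <<'E'
from h import *
F=[]
for i in range(3):F.append(manip.sense()['force']); im=manip.snapshot('top')
print(np.mean(F,0).round(2));st()
im=manip.snapshot('wrist')[:,:,::-1]
a=cv2.resize(im[60:330,180:460],None,fx=1.4,fy=1.4,interpolation=cv2.INTER_CUBIC)
s=manip.snapshot('side')[:,:,::-1]
b=cv2.resize(s[190:320,270:400],a.shape[:2],interpolation=cv2.INTER_CUBIC)
cv2.imwrite('pics/w5.png',np.hstack([a,b])); print(a.shape,w2p(manip.calibration('side'),(.5245,.174,.064)))
E
```

```text
[-0.41 -0.22 -0.2 ]
t 9.48 tcp [524.6 173.8  48.1] F [-0.8 -0.1  0.2] gap 0.4
toolz [-0.  0. -1.] toolx az 72.19Traceback (most recent call last):
  File "<stdin>", line 9, in <module>
    return _nx.concatenate(arrs, 1, dtype=dtype, casting=casting)
           ~~~~~~~~~~~~~~~^^^^^^^^^^^^^^^^^^^^^^^^^^^^^^^^^^^^^^^
ValueError: all the input array dimensions except for the concatenation axis must match exactly, but along dimension 0, the array at index 0 has size 378 and the array at index 1 has size 392
```

Emit:
send_rows(
  motion=[
    {"gripper":0,"travel":[0,0,1],"rotation":[0,0,0]},
    {"gripper":0,"travel":[0,0,1],"rotation":[0,0,0]},
    {"gripper":0,"travel":[0,0,0],"rotation":[0,0,0]},
  ],
)

```text
t: 9.83
tcp_pos: [0.5244, 0.1737, 0.0459]
tool_rot: [0.808, 0.589, -0.0, -0.0]
force: [-0.0, 0.2, -0.1]
finger_gap: -0.001
```

Emit:
send_rows(
  motion=[
    {"gripper":0,"travel":[0,0,1],"rotation":[0,0,0]},
    {"gripper":0,"travel":[0,0,1],"rotation":[0,0,0]},
    {"gripper":0,"travel":[0,0,0],"rotation":[0,0,0]},
  ],
)

```text
t: 10.08
tcp_pos: [0.5244, 0.1737, 0.0439]
tool_rot: [0.808, 0.589, -0.0, -0.0]
force: [0.4, -0.2, 0.6]
finger_gap: 0.001
```

```bash
cat > fz.py <<'E'
from h import *
F=[]
for i in range(4):F.append(manip.sense()['force']); s=manip.snapshot('side')[:,:,::-1]
print(np.mean(F,0).round(2));st()
im=manip.snapshot('wrist')[:,:,::-1]
a=cv2.resize(im[60:330,180:460],(400,400),interpolation=cv2.INTER_CUBIC)
b=cv2.resize(s[190:320,270:400],(400,400),interpolation=cv2.INTER_CUBIC)
cv2.imwrite('pics/w5.png',np.hstack([a,b])); print(w2p(manip.calibration('side'),(.5245,.174,.064)))
E
python3 fz.py
```

```text
[ 0.01 -0.14  0.58]
t 10.28 tcp [524.5 173.8  44.1] F [0.3 0.4 1.3] gap -0.3
toolz [-0. -0. -1.] toolx az 72.2
[306.98695846 229.74821378]
```

View pics/w5.png

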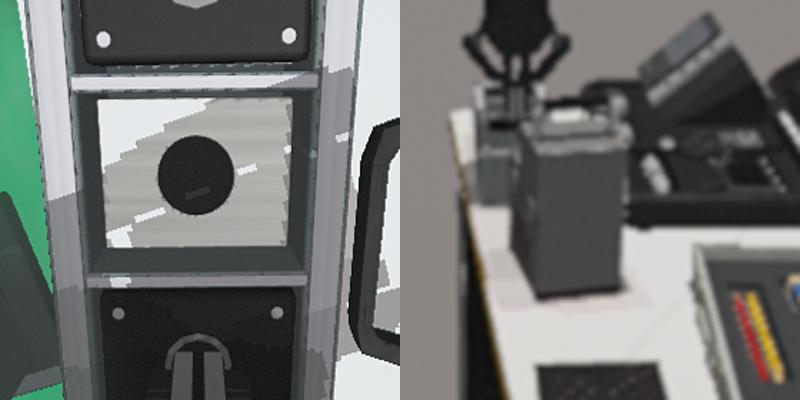

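The wrist part shows the fingers just touching the pad, with the cassette still about flush. The side part shows the gripper over the dock behind the caddy. Upward force is just starting to appear, so contact is at TCP ≈ 0.044; I'll keep going.

Emit:
send_rows(
  motion=[
    {"gripper":0,"travel":[0,0,1],"rotation":[0,0,0]},
    {"gripper":0,"travel":[0,0,1],"rotation":[0,0,0]},
    {"gripper":0,"travel":[0,0,0],"rotation":[0,0,0]},
  ],
)

```text
t: 10.58
tcp_pos: [0.5244, 0.1737, 0.0419]
tool_rot: [0.808, 0.589, -0.0, -0.0]
force: [-0.6, 0.2, 0.5]
finger_gap: 0.0
```

Emit:
send_rows(
  motion=[
    {"gripper":0,"travel":[0,0,1],"rotation":[0,0,0]},
    {"gripper":0,"travel":[0,0,1],"rotation":[0,0,0]},
    {"gripper":0,"travel":[0,0,0],"rotation":[0,0,0]},
  ],
)

```text
t: 10.83
tcp_pos: [0.5244, 0.1737, 0.0399]
tool_rot: [0.808, 0.589, -0.0, -0.0]
force: [-0.3, -0.2, 0.4]
finger_gap: 0.001
```

```bash
python3 fz.py
```

```text
[ 0.15 -0.25  0.16]
t 11.03 tcp [524.6 173.7  40.1] F [ 0.   0.2 -0.3] gap -0.4
toolz [ 0. -0. -1.] toolx az 72.2
[306.98695846 229.74821378]
```

```bash
cat > dots.py <<'E'
from h import *
def dots(A=(.5245,.174)):
    c=manip.calibration('wrist');im=cv2.cvtColor(manip.snapshot('wrist'),cv2.COLOR_RGB2GRAY).astype(float)
    ex=np.array([.954,-.301,0]);ey=np.array([.301,.954,0]);out=[]
    for s in(-1,1):
        best=None
        for z in np.arange(.050,.084,.002):
            u=w2p(c,np.array([*A,z])+s*.0241*ex+.017*ey).round().astype(int)
            w=im[u[1]-5:u[1]+6,u[0]-5:u[0]+6]
            if w.size<121: continue
            m=w-np.percentile(w,70);m[m<.35*m.max()]=0
            yy,xx=np.mgrid[-5:6,-5:6];p=u+[(m*xx).sum()/m.sum(),(m*yy).sum()/m.sum()]
            sc=m.max()-3*np.linalg.norm(p-u)
            if best is None or sc>best[0]:best=(sc,p)
        out.append(best[1])
    for z in np.arange(.048,.086,.004):
        d=np.linalg.norm(p2w(c,out[0],z)-p2w(c,out[1],z))
        print(z.round(3),d.round(4),end=' | ')
    print('\ndots',np.round(out,1)); st()
dots()
E
python3 dots.py
```

```text
0.048 0.0535 | 0.052 0.0522 | 0.056 0.0509 | 0.06 0.0496 | 0.064 0.0483 | 0.068 0.047 | 0.072 0.0457 | 0.076 0.0444 | 0.08 0.0431 | 0.084 0.0418 | 
dots [[261.2 273.5]
 [374.8 272.7]]
t 11.13 tcp [524.6 173.8  40.1] F [0.5 0.7 0.3] gap 0.0
toolz [ 0.  0. -1.] toolx az 72.2
```

Emit:
send_rows(
  motion=[
    {"gripper":0,"travel":[0,0,1],"rotation":[0,0,0]},
    {"gripper":0,"travel":[0,0,1],"rotation":[0,0,0]},
    {"gripper":0,"travel":[0,0,1],"rotation":[0,0,0]},
    {"gripper":0,"travel":[0,0,0],"rotation":[0,0,0]},
  ],
)

```text
t: 11.47
tcp_pos: [0.5244, 0.1737, 0.0369]
tool_rot: [0.808, 0.589, -0.0, -0.0]
force: [-0.2, -0.5, 0.3]
finger_gap: 0.002
```

```bash
python3 dots.py; python3 fz.py
```

```text
0.048 0.0534 | 0.052 0.052 | 0.056 0.0507 | 0.06 0.0494 | 0.064 0.0481 | 0.068 0.0467 | 0.072 0.0454 | 0.076 0.0441 | 0.08 0.0428 | 0.084 0.0414 | 
dots [[260.7 275.9]
 [376.1 275.6]]
t 11.52 tcp [524.4 173.7  37. ] F [ 0.3 -0.8 -0.7] gap 0.1
toolz [-0. -0. -1.] toolx az 72.2
[-0.09 -0.36 -0.17]
t 11.72 tcp [524.6 173.8  37.1] F [ 1.2 -0.8  0.3] gap -0.1
toolz [ 0.  0. -1.] toolx az 72.2
[306.98695846 229.74821378]
```

View pics/w5.png

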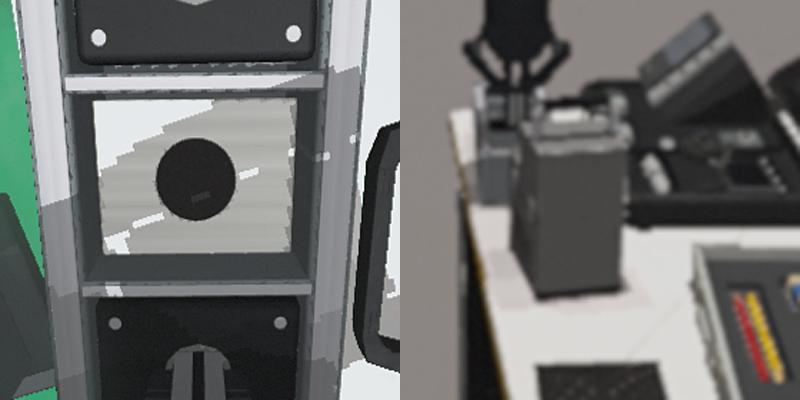

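```bash
python3 - <<'E'
from h import *
c=manip.calibration('wrist');t=manip.sense()['tcp_pos'];x=np.array([.306,.952,0])
for z in(.037,.045,.05,.056,.06,.064,.07):
  P=p2w(c,(318,297.6),z);print(z,'tool-x of seen tip edge if at that height',((P-t)@x*1000).round(1))
  for u in((302,297),(336,297)):print(p2w(c,u,z).round(4),end=' ')
  print()
# ring top edge
print(w2p(c,np.array([.5245,.174,.064])),w2p(c,np.array([.5245,.174,.064])+.009*x))
E
sed -n 1,400p /dev/null
```

```text
0.037 tool-x of seen tip edge if at that height -6.0
[0.5149 0.1709 0.037 ] [0.5313 0.1657 0.037 ] 
0.045 tool-x of seen tip edge if at that height -1.9
[0.5165 0.1747 0.045 ] [0.5321 0.1697 0.045 ] 
0.05 tool-x of seen tip edge if at that height 0.7
[0.5175 0.1771 0.05  ] [0.5326 0.1723 0.05  ] 
0.056 tool-x of seen tip edge if at that height 3.8
[0.5188 0.18   0.056 ] [0.5333 0.1753 0.056 ] 
0.06 tool-x of seen tip edge if at that height 5.9
[0.5196 0.1819 0.06  ] [0.5337 0.1773 0.06  ] 
0.064 tool-x of seen tip edge if at that height 8.0
[0.5204 0.1838 0.064 ] [0.5342 0.1794 0.064 ] 
0.07 tool-x of seen tip edge if at that height 11.1
[0.5216 0.1866 0.07  ] [0.5348 0.1824 0.07  ] 
[318.24107668 313.73976035] [318.25947582 294.99584921]
```

Emit:
send_rows(
  motion=[
    {"gripper":0,"travel":[0,0,1],"rotation":[0,0,0]},
    {"gripper":0,"travel":[0,0,1],"rotation":[0,0,0]},
    {"gripper":0,"travel":[0,0,1],"rotation":[0,0,0]},
    {"gripper":0,"travel":[0,0,0],"rotation":[0,0,0]},
  ],
)

```text
t: 12.1
tcp_pos: [0.5247, 0.1738, 0.0341]
tool_rot: [0.808, 0.589, 0.0, 0.0]
force: [0.5, 0.1, 1.0]
finger_gap: -0.003
```

```bash
python3 dots.py; python3 fz.py
```

```text
0.048 0.053 | 0.052 0.0517 | 0.056 0.0503 | 0.06 0.049 | 0.064 0.0477 | 0.068 0.0463 | 0.072 0.045 | 0.076 0.0436 | 0.08 0.0423 | 0.084 0.041 | 
dots [[259.6 277.3]
 [376.1 277.1]]
t 12.15 tcp [524.6 173.8  34.1] F [-0.8 -1.   0.6] gap 0.1
toolz [ 0.  0. -1.] toolx az 72.2
[-0.4  -0.48  1.22]
t 12.35 tcp [524.6 173.8  34.2] F [-0.7 -0.3  0.3] gap 0.2
toolz [ 0.  0. -1.] toolx az 72.19
[306.98695846 229.74821378]
```

Emit:
send_rows(
  motion=[
    {"gripper":0,"travel":[0,0,1],"rotation":[0,0,0]},
    {"gripper":0,"travel":[0,0,1],"rotation":[0,0,0]},
    {"gripper":0,"travel":[0,0,1],"rotation":[0,0,0]},
    {"gripper":0,"travel":[0,0,0],"rotation":[0,0,0]},
  ],
)

```text
t: 12.73
tcp_pos: [0.5246, 0.1738, 0.0309]
tool_rot: [0.808, 0.589, 0.0, 0.0]
force: [-0.3, 0.5, 1.2]
finger_gap: 0.001
```

```bash
python3 dots.py; python3 fz.py
```

```text
0.048 0.052 | 0.052 0.0506 | 0.056 0.0493 | 0.06 0.048 | 0.064 0.0466 | 0.068 0.0453 | 0.072 0.0439 | 0.076 0.0426 | 0.08 0.0413 | 0.084 0.0399 | 
dots [[259.7 277.8]
 [376.2 277.6]]
t 12.78 tcp [524.6 173.8  31. ] F [-0.1 -0.2  0.8] gap 0.0
toolz [ 0.  0. -1.] toolx az 72.2
[ 0.11 -0.    1.21]
t 12.98 tcp [524.7 173.8  31.1] F [ 0.1 -0.8  0.6] gap -0.1
toolz [ 0.  0. -1.] toolx az 72.2
[306.98695846 229.74821378]
```

Contact found: the dots now move with the tool, so the shut fingertips sit about 28 mm above the reported TCP. The cassette top is at about 59.5 mm. I'll press on to about 54.5 mm (TCP ≈ 26).

Emit:
send_rows(
  motion=[
    {"gripper":0,"travel":[0,0,1],"rotation":[0,0,0]},
    {"gripper":0,"travel":[0,0,1],"rotation":[0,0,0]},
    {"gripper":0,"travel":[0,0,1],"rotation":[0,0,0]},
    {"gripper":0,"travel":[0,0,1],"rotation":[0,0,0]},
    {"gripper":0,"travel":[0,0,0.5],"rotation":[0,0,0]},
    {"gripper":0,"travel":[0,0,0.5],"rotation":[0,0,0]},
    {"gripper":0,"travel":[0,0,0],"rotation":[0,0,0]},
  ],
)

```text
t: 13.62
tcp_pos: [0.5246, 0.1738, 0.026]
tool_rot: [0.808, 0.589, 0.0, 0.0]
force: [-0.1, 0.4, 1.8]
finger_gap: -0.001
```

```bash
python3 dots.py; python3 fz.py
```

```text
0.048 0.0507 | 0.052 0.0494 | 0.056 0.048 | 0.06 0.0467 | 0.064 0.0453 | 0.068 0.044 | 0.072 0.0426 | 0.076 0.0413 | 0.08 0.0399 | 0.084 0.0386 | 
dots [[259.4 283.1]
 [376.3 282.4]]
t 13.67 tcp [524.6 173.8  26. ] F [0.7 0.2 0.8] gap -0.2
toolz [ 0.  0. -1.] toolx az 72.2
[ 0.45 -0.04  1.61]
t 13.87 tcp [524.6 173.8  26.1] F [1.2 0.1 1.1] gap 0.5
toolz [ 0. -0. -1.] toolx az 72.2
[306.98695846 229.74821378]
```

Emit:
send_rows(
  motion=[
    {"gripper":0,"travel":[0,0,0.5],"rotation":[0,0,0]},
    {"gripper":0,"travel":[0,0,0],"rotation":[0,0,0]},
    {"gripper":0,"travel":[0,0,0],"rotation":[0,0,0]},
  ],
)

```text
t: 14.17
tcp_pos: [0.5246, 0.1738, 0.0256]
tool_rot: [0.808, 0.589, 0.0, 0.0]
force: [1.4, -0.9, 0.9]
finger_gap: -0.003
```

Emit:
send_rows(
  motion=[
    {"gripper":0,"travel":[0,0,0.5],"rotation":[0,0,0]},
    {"gripper":0,"travel":[0,0,0],"rotation":[0,0,0]},
    {"gripper":0,"travel":[0,0,0],"rotation":[0,0,0]},
  ],
)

```text
t: 14.42
tcp_pos: [0.5246, 0.1738, 0.0251]
tool_rot: [0.808, 0.589, 0.0, 0.0]
force: [0.3, 0.2, 1.6]
finger_gap: 0.001
```

Emit:
send_rows(
  motion=[
    {"gripper":0,"travel":[0,0,0.5],"rotation":[0,0,0]},
    {"gripper":0,"travel":[0,0,0],"rotation":[0,0,0]},
    {"gripper":0,"travel":[0,0,0],"rotation":[0,0,0]},
  ],
)

```text
t: 14.67
tcp_pos: [0.5247, 0.1738, 0.0251]
tool_rot: [0.808, 0.589, 0.0, 0.0]
force: [0.9, 0.8, 5.9]
finger_gap: -0.002
```

End stop felt at TCP 25.1 mm, so the tip offset is 28.9 mm. Letting go.

Emit:
send_rows(
  motion=[
    {"gripper":0,"travel":[0,0,-1],"rotation":[0,0,0]},
    {"gripper":0,"travel":[0,0,-2],"rotation":[0,0,0]},
    {"gripper":0,"travel":[0,0,-3],"rotation":[0,0,0]},
    {"gripper":0,"travel":[0,0,-4],"rotation":[0,0,0]},
    {"gripper":0,"travel":[0,0,-4],"rotation":[0,0,0]},
    {"gripper":0,"travel":[0,0,-4],"rotation":[0,0,0]},
    {"gripper":0,"travel":[0,0,-5],"rotation":[0,0,0]},
    {"gripper":0,"travel":[0,0,-10],"rotation":[0,0,0]},
    {"gripper":85,"travel":[0,0,-10],"rotation":[0,0,0]},
    {"gripper":85,"travel":[0,0,-10],"rotation":[0,0,0]},
    {"gripper":85,"travel":[0,0,-10],"rotation":[0,0,0]},
    {"gripper":85,"travel":[0,0,0],"rotation":[0,0,0]},
  ],
)

```text
t: 15.67
tcp_pos: [0.5262, 0.174, 0.0902]
tool_rot: [0.808, 0.589, 0.002, 0.001]
force: [0.0, -0.5, -0.3]
finger_gap: 0.563
```

Emit:
send_rows(
  motion=[
    {"gripper":85,"travel":[0,0,0],"rotation":[0,0,0]},
    {"gripper":85,"travel":[0,0,0],"rotation":[0,0,0]},
    {"gripper":85,"travel":[0,0,0],"rotation":[0,0,0]},
  ],
)

```text
t: 15.92
tcp_pos: [0.5241, 0.1737, 0.0872]
tool_rot: [0.808, 0.589, -0.0, -0.0]
force: [-1.0, -0.4, -1.2]
finger_gap: 0.976
```

```bash
python3 dots.py;python3 -c "
from h import *
snap('wrist','w6.png')"
```

```text
0.048 0.0488 | 0.052 0.0479 | 0.056 0.047 | 0.06 0.046 | 0.064 0.0451 | 0.068 0.0442 | 0.072 0.0433 | 0.076 0.0423 | 0.08 0.0414 | 0.084 0.0405 | 
dots [[277.1 228. ]
 [361.  227.3]]
t 15.97 tcp [524.1 173.7  87.1] F [ 0.   0.8 -0.1] gap 84.8
toolz [-0.001 -0.    -1.   ] toolx az 72.19
```

View pics/w6.png

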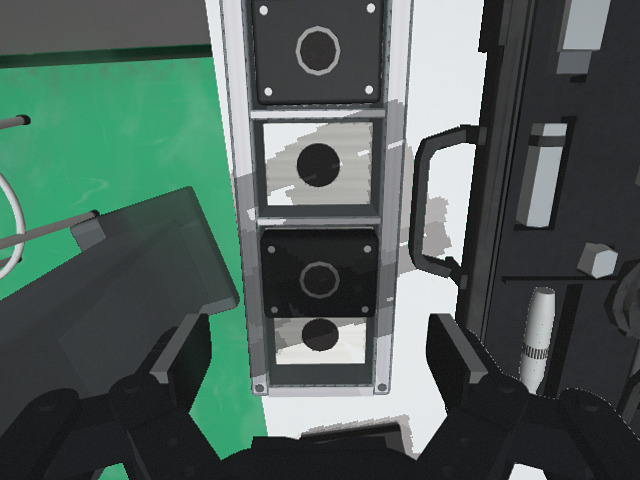

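The cassette has sprung up: its dots are at (271,249) and (368,249), and it covers the walls around it. Next I'll lower the fingers at a 70 mm opening until they touch the deck.

Emit:
send_rows(
  motion=[
    {"gripper":70,"travel":[0,0,7],"rotation":[0,0,0]},
    {"gripper":70,"travel":[0,0,7],"rotation":[0,0,0]},
    {"gripper":70,"travel":[0,0,7],"rotation":[0,0,0]},
    {"gripper":70,"travel":[0,0,7],"rotation":[0,0,0]},
    {"gripper":70,"travel":[0,0,7],"rotation":[0,0,0]},
    {"gripper":70,"travel":[0,0,7],"rotation":[0,0,0]},
    {"gripper":70,"travel":[0,0,2],"rotation":[0,0,0]},
    {"gripper":70,"travel":[0,0,2],"rotation":[0,0,0]},
    {"gripper":70,"travel":[0,0,2],"rotation":[0,0,0]},
    {"gripper":70,"travel":[0,0,2],"rotation":[0,0,0]},
    {"gripper":70,"travel":[0,0,0],"rotation":[0,0,0]},
  ],
)

```text
t: 16.93
tcp_pos: [0.5245, 0.1738, 0.0375]
tool_rot: [0.808, 0.589, -0.0, -0.0]
force: [-0.3, -0.4, 0.8]
finger_gap: 0.816
```

Emit:
send_rows(
  motion=[
    {"gripper":70,"travel":[0,0,1],"rotation":[0,0,0]},
    {"gripper":70,"travel":[0,0,1],"rotation":[0,0,0]},
    {"gripper":70,"travel":[0,0,1],"rotation":[0,0,0]},
    {"gripper":70,"travel":[0,0,0],"rotation":[0,0,0]},
  ],
)

```text
t: 17.27
tcp_pos: [0.5245, 0.1737, 0.0346]
tool_rot: [0.808, 0.589, 0.0, 0.0]
force: [0.6, -0.3, -0.0]
finger_gap: 0.819
```

```bash
python3 fz.py|head -2; cp pics/w5.png pics/w7.png
```

```text
[-0.03  0.05  0.35]
t 17.47 tcp [524.6 173.8  34.7] F [-0.6 -0.4  0.6] gap 70.0
```

Emit:
send_rows(
  motion=[
    {"gripper":70,"travel":[0,0,1],"rotation":[0,0,0]},
    {"gripper":70,"travel":[0,0,1],"rotation":[0,0,0]},
    {"gripper":70,"travel":[0,0,1],"rotation":[0,0,0]},
    {"gripper":70,"travel":[0,0,0],"rotation":[0,0,0]},
  ],
)

```text
t: 17.85
tcp_pos: [0.5244, 0.1737, 0.0314]
tool_rot: [0.808, 0.589, -0.0, -0.0]
force: [-0.6, 0.6, -0.3]
finger_gap: 0.818
```

Emit:
send_rows(
  motion=[
    {"gripper":70,"travel":[0,0,1],"rotation":[0,0,0]},
    {"gripper":70,"travel":[0,0,1],"rotation":[0,0,0]},
    {"gripper":70,"travel":[0,0,0],"rotation":[0,0,0]},
  ],
)

```text
t: 18.1
tcp_pos: [0.5244, 0.1738, 0.0294]
tool_rot: [0.808, 0.589, -0.0, -0.0]
force: [-0.4, -0.1, -0.3]
finger_gap: 0.821
```

Emit:
send_rows(
  motion=[
    {"gripper":70,"travel":[0,0,1],"rotation":[0,0,0]},
    {"gripper":70,"travel":[0,0,1],"rotation":[0,0,0]},
    {"gripper":70,"travel":[0,0,0],"rotation":[0,0,0]},
  ],
)

```text
t: 18.35
tcp_pos: [0.5246, 0.1738, 0.0277]
tool_rot: [0.808, 0.589, 0.0, 0.0]
force: [0.1, 0.5, 2.1]
finger_gap: 0.818
```

Emit:
send_rows(
  motion=[
    {"gripper":70,"travel":[0,0,-1.5],"rotation":[0,0,0]},
    {"gripper":70,"travel":[0,0,-2.5],"rotation":[0,0,0]},
    {"gripper":66,"travel":[0,0,0],"rotation":[0,0,0]},
    {"gripper":62,"travel":[0,0,0],"rotation":[0,0,0]},
    {"gripper":58,"travel":[0,0,0],"rotation":[0,0,0]},
    {"gripper":50,"travel":[0,0,0],"rotation":[0,0,0]},
    {"gripper":50,"travel":[0,0,0],"rotation":[0,0,0]},
    {"gripper":50,"travel":[0,0,0],"rotation":[0,0,0]},
    {"gripper":50,"travel":[0,0,0],"rotation":[0,0,0]},
  ],
  newtons=40,
)

```text
t: 19.1
tcp_pos: [0.5247, 0.1738, 0.0316]
tool_rot: [0.808, 0.589, 0.0, 0.0]
force: [0.0, -0.5, 0.0]
finger_gap: 0.691
```

```bash
python3 fz.py|head -3
```

```text
[0.46 0.15 0.57]
t 19.3 tcp [524.7 173.8  31.6] F [0.1 0.5 0.3] gap 59.1
toolz [ 0.  0. -1.] toolx az 72.2
```

Emit:
send_rows(
  motion=[
    {"gripper":50,"travel":[0,0,-2],"rotation":[0,0,0]},
    {"gripper":50,"travel":[0,0,-3],"rotation":[0,0,0]},
    {"gripper":50,"travel":[0,0,-5],"rotation":[0,0,0]},
    {"gripper":50,"travel":[0,0,-8],"rotation":[0,0,0]},
    {"gripper":50,"travel":[0,0,-12],"rotation":[0,0,0]},
    {"gripper":50,"travel":[0,0,-15],"rotation":[0,0,0]},
    {"gripper":50,"travel":[0,0,-15],"rotation":[0,0,0]},
    {"gripper":50,"travel":[0,0,-15],"rotation":[0,0,0]},
    {"gripper":50,"travel":[0,0,-15],"rotation":[0,0,0]},
    {"gripper":50,"travel":[0,0,-10],"rotation":[0,0,0]},
    {"gripper":50,"travel":[0,0,-5],"rotation":[0,0,0]},
    {"gripper":50,"travel":[0,0,0],"rotation":[0,0,0]},
  ],
)

```text
t: 20.35
tcp_pos: [0.5253, 0.1739, 0.1381]
tool_rot: [0.808, 0.589, 0.001, 0.001]
force: [0.9, -0.2, -0.5]
finger_gap: 0.69
```

```bash
python3 - <<'E'
from h import *
st()
t=manip.snapshot('top')[:,:,::-1];w=manip.snapshot('wrist')[:,:,::-1]
a=cv2.resize(t[190:260,260:350],(771,600),interpolation=cv2.INTER_CUBIC)
b=cv2.resize(w,(267,200));a[400:,:267]=b
cv2.imwrite('pics/m1.png',a)
E
```

```text
t 20.35 tcp [525.3 173.9 138.1] F [ 0.9 -0.2 -0.5] gap 58.9
toolz [ 0.003  0.    -1.   ] toolx az 72.2
```

View pics/m1.png

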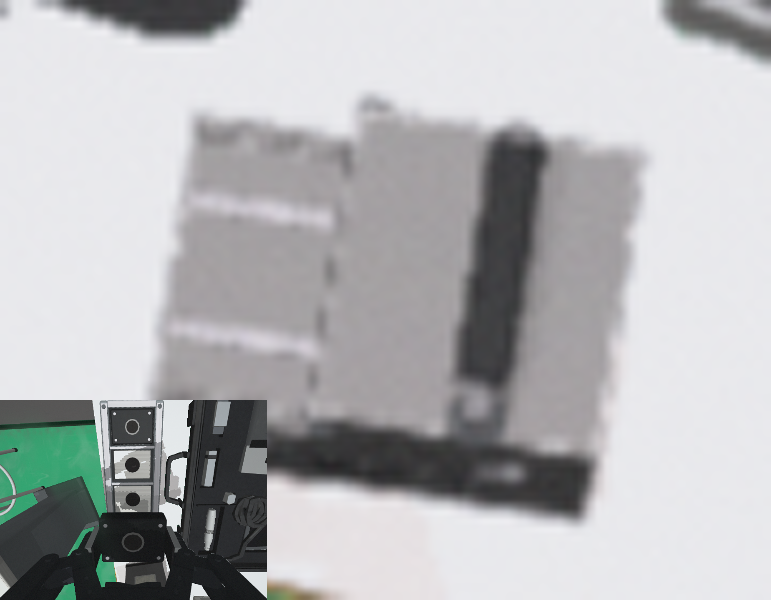

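Caddy unmoved: shelf front edge runs from (195,118) to (155,395), the rails from (190,202)-(330,218) and (172,327)-(316,348), and the handle bar from (518,140) to (487,385). The inset shows the cassette level in the jaws.

```bash
python3 - <<'E'
from h import *
c=manip.calibration('top');k=771/90
f=lambda u,z:p2w(c,(260+(u[0]+.5)/k-.5,190+(u[1]+.5)/k-.5),z)
az=lambda d:np.degrees(np.arctan2(d[1],d[0])).round(1)
h=[f((518,138),.193),f((485,385),.193)];print('handle mid',np.mean(h,0).round(4),az(h[0]-h[1])-90)
r=[f(u,.111) for u in((190,202),(330,218),(172,327),(316,348))];print('rails az',az(r[1]-r[0]),az(r[3]-r[2]));print(np.round(r,4))
s=[f(u,.110) for u in((195,118),(155,395))];print('shelf front',np.round(s,4),az(s[0]-s[1])-90)
t=[f(u,.154) for u in((360,118),(648,155),(600,455),(315,425))];print('hood',np.round(t,4),np.mean(t,0),az(t[1]-t[0]),az(t[2]-t[3]),az(t[0]-t[3])-90,az(t[1]-t[2])-90)
a=np.radians(-95.5)
for A in(-95,-97,-99):
  X=np.array([np.cos(np.radians(A)),np.sin(np.radians(A)),0])
  print(A,'origin from handle',(np.mean(h,0)-.028*X)[:2].round(4),'from hood',(np.mean(t,0)-.023*X)[:2].round(4),'rails mid',(((r[0]+r[2])/2+(r[1]+r[3])/2)/2+.039*X)[:2].round(4))
E
```

```text
handle mid [ 0.4826 -0.0904  0.193 ] -96.9
rails az -95.8 -97.6
[[ 0.5113 -0.0059  0.111 ]
 [ 0.5074 -0.0444  0.111 ]
 [ 0.4765 -0.0016  0.111 ]
 [ 0.4713 -0.0411  0.111 ]]
shelf front [[ 0.535  -0.0067  0.11  ]
 [ 0.4578  0.0027  0.11  ]] -97.0
hood [[ 0.5271 -0.0529  0.154 ]
 [ 0.5182 -0.1298  0.154 ]
 [ 0.4375 -0.1176  0.154 ]
 [ 0.4445 -0.0422  0.154 ]] [ 0.48182335 -0.08561952  0.154     ] -96.6 -95.3 -97.4 -98.6
-95 origin from handle [ 0.4851 -0.0625] from hood [ 0.4838 -0.0627] rails mid [ 0.4883 -0.0621]
-97 origin from handle [ 0.486  -0.0626] from hood [ 0.4846 -0.0628] rails mid [ 0.4869 -0.062 ]
-99 origin from handle [ 0.487  -0.0627] from hood [ 0.4854 -0.0629] rails mid [ 0.4855 -0.0618]
```

Emit:
send_rows(
  motion=[
    {"gripper":50,"travel":[0,0,0],"rotation":[0,0,-5.4]},
    {"gripper":50,"travel":[0,0,0],"rotation":[0,0,-5.4]},
    {"gripper":50,"travel":[-15,-1,0],"rotation":[0,0,0]},
    {"gripper":50,"travel":[-25,-1.5,0],"rotation":[0,0,0]},
    {"gripper":50,"travel":[-30,-1.5,0],"rotation":[0,0,0]},
    {"gripper":50,"travel":[-30,-1.5,0],"rotation":[0,0,0]},
    {"gripper":50,"travel":[-30,-1.5,0],"rotation":[0,0,0]},
    {"gripper":50,"travel":[-30,-1.5,0],"rotation":[0,0,0]},
    {"gripper":50,"travel":[-22,-1.5,0],"rotation":[0,0,0]},
    {"gripper":50,"travel":[-15,-1,0],"rotation":[0,0,0]},
    {"gripper":50,"travel":[0,0,0],"rotation":[0,0,0]},
    {"gripper":50,"travel":[0,0,0],"rotation":[0,0,0]},
  ],
)

```text
t: 21.45
tcp_pos: [0.489, -0.0208, 0.1358]
tool_rot: [0.75, 0.662, -0.0, -0.001]
force: [-1.0, 0.2, 0.0]
finger_gap: 0.69
```

```bash
python3 -c "
from h import *
st();go((.4906,-.0208,.0826),83)"
```

```text
t 21.45 tcp [489.  -20.8 135.8] F [-1.   0.2  0. ] gap 58.9
toolz [-0.002  0.001 -1.   ] toolx az 82.86
travel [ 0.2  1.7 53.2] rot [-0.11 -0.04 -0.14]
```

Emit:
send_rows(
  motion=[
    {"gripper":50,"travel":[0,0.6,10],"rotation":[0,0,0]},
    {"gripper":50,"travel":[0,0.6,10],"rotation":[0,0,0]},
    {"gripper":50,"travel":[0,0.5,10],"rotation":[0,0,0]},
    {"gripper":50,"travel":[0,0,10],"rotation":[0,0,0]},
    {"gripper":50,"travel":[0,0,5],"rotation":[0,0,0]},
    {"gripper":50,"travel":[0,0,4],"rotation":[0,0,0]},
    {"gripper":50,"travel":[0,0,3],"rotation":[0,0,0]},
    {"gripper":50,"travel":[0,0,0],"rotation":[0,0,0]},
    {"gripper":50,"travel":[0,0,0],"rotation":[0,0,0]},
  ],
)

```text
t: 22.2
tcp_pos: [0.4914, -0.0205, 0.0846]
tool_rot: [0.749, 0.663, 0.0, 0.0]
force: [0.4, -0.4, -0.4]
finger_gap: 0.692
```

Emit:
send_rows(
  motion=[
    {"gripper":50,"travel":[0,0,0.7],"rotation":[0,0,0]},
    {"gripper":50,"travel":[0,0,0.7],"rotation":[0,0,0]},
    {"gripper":50,"travel":[0,0,0],"rotation":[0,0,0]},
  ],
)

```text
t: 22.45
tcp_pos: [0.4915, -0.0207, 0.0835]
tool_rot: [0.749, 0.663, 0.0, 0.0]
force: [-0.2, 0.3, -1.4]
finger_gap: 0.695
```

```bash
python3 fz.py|head -3
```

```text
[ 0.33  0.26 -0.67]
t 22.65 tcp [491.4 -20.7  83.4] F [-0.   0.2  0.2] gap 59.1
toolz [ 0. -0. -1.] toolx az 82.99
```

Continue down in small steps until the shelf is felt (shelf expected near TCP ≈ 0.080).

Emit:
send_rows(
  motion=[
    {"gripper":50,"travel":[0,0,0.7],"rotation":[0,0,0]},
    {"gripper":50,"travel":[0,0,0.7],"rotation":[0,0,0]},
    {"gripper":50,"travel":[0,0,0],"rotation":[0,0,0]},
  ],
)

```text
t: 22.95
tcp_pos: [0.4912, -0.0206, 0.0817]
tool_rot: [0.749, 0.663, -0.0, -0.0]
force: [0.2, -0.4, -0.7]
finger_gap: 0.691
```

Emit:
send_rows(
  motion=[
    {"gripper":50,"travel":[0,0,0.7],"rotation":[0,0,0]},
    {"gripper":50,"travel":[0,0,0],"rotation":[0,0,0]},
    {"gripper":50,"travel":[0,0,0],"rotation":[0,0,0]},
  ],
)

```text
t: 23.2
tcp_pos: [0.4913, -0.0206, 0.0811]
tool_rot: [0.749, 0.663, -0.0, -0.0]
force: [0.2, 0.1, -0.7]
finger_gap: 0.689
```

Emit:
send_rows(
  motion=[
    {"gripper":50,"travel":[0,0,0.7],"rotation":[0,0,0]},
    {"gripper":50,"travel":[0,0,0],"rotation":[0,0,0]},
    {"gripper":50,"travel":[0,0,0],"rotation":[0,0,0]},
  ],
)

```text
t: 23.45
tcp_pos: [0.4914, -0.0207, 0.0806]
tool_rot: [0.749, 0.663, 0.0, 0.0]
force: [-1.5, 0.1, 1.7]
finger_gap: 0.689
```

```bash
python3 fz.py|head -3
```

```text
[-0.91 -0.09  2.8 ]
t 23.65 tcp [491.4 -20.6  80.6] F [-1.5  1.1  3.5] gap 59.0
toolz [ 0. -0. -1.] toolx az 82.99
```

Emit:
send_rows(
  motion=[
    {"gripper":62,"travel":[0,0,-0.5],"rotation":[0,0,0]},
    {"gripper":68,"travel":[0,0,0],"rotation":[0,0,0]},
    {"gripper":75,"travel":[0,0,0],"rotation":[0,0,0]},
    {"gripper":75,"travel":[0,0,0],"rotation":[0,0,0]},
    {"gripper":75,"travel":[0,0,-5],"rotation":[0,0,0]},
    {"gripper":75,"travel":[0,0,-10],"rotation":[0,0,0]},
    {"gripper":75,"travel":[0,0,-15],"rotation":[0,0,0]},
    {"gripper":75,"travel":[0,0,-15],"rotation":[0,0,0]},
    {"gripper":0,"travel":[10,0,-5],"rotation":[0,0,0]},
    {"gripper":0,"travel":[15,0,0],"rotation":[0,0,0]},
    {"gripper":0,"travel":[15,0,0],"rotation":[0,0,0]},
    {"gripper":0,"travel":[2,0,0],"rotation":[0,0,0]},
  ],
)

```text
t: 24.7
tcp_pos: [0.4962, 0.0233, 0.131]
tool_rot: [0.748, 0.663, 0.0, -0.0]
force: [0.4, -0.5, -0.2]
finger_gap: 0.316
```

```bash
python3 - <<'E'
from h import *
st();c=snap('wrist','w8.png')
go((.4906+.122*.042,-.0208+.9925*.042,.091),83)
E
```

```text
t 24.7 tcp [496.2  23.3 131. ] F [ 0.4 -0.5 -0.2] gap 27.0
toolz [ 0.     0.001 -1.   ] toolx az 83.1
travel [-1.8 -0.2 39.8] rot [-0.02 -0.02  0.13]
```

View pics/w8.png

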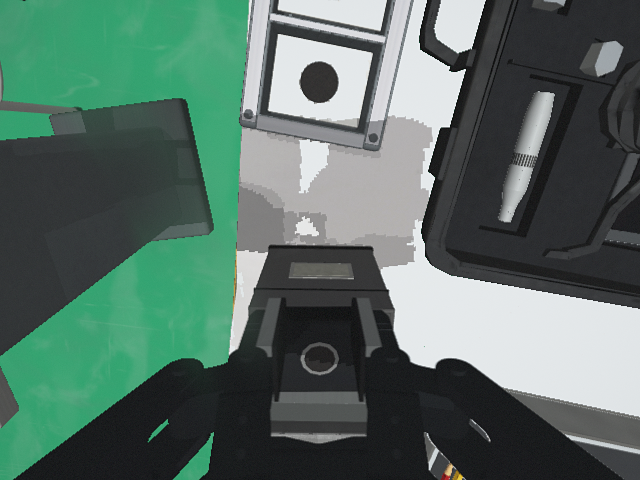

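The cassette lies on the shelf, ring at (319,358), centred between the sides, with the hood behind it at v≈400 and the fingers behind its rear edge. Now lower the shut fingers and push.

Emit:
send_rows(
  motion=[
    {"gripper":0,"travel":[0,0,0],"rotation":[0,0,0]},
    {"gripper":0,"travel":[0,0,5],"rotation":[0,0,0]},
    {"gripper":0,"travel":[0,0,10],"rotation":[0,0,0]},
    {"gripper":0,"travel":[0,0,10],"rotation":[0,0,0]},
    {"gripper":0,"travel":[0,0,10],"rotation":[0,0,0]},
    {"gripper":0,"travel":[0,0,5],"rotation":[0,0,0]},
    {"gripper":0,"travel":[-2,0,0],"rotation":[0,0,0]},
    {"gripper":0,"travel":[-3,0,0],"rotation":[0,0,0]},
    {"gripper":0,"travel":[-3,0,0],"rotation":[0,0,0]},
    {"gripper":0,"travel":[-3,0,0],"rotation":[0,0,0]},
    {"gripper":0,"travel":[-3,0,0],"rotation":[0,0,0]},
    {"gripper":0,"travel":[-3,0,0],"rotation":[0,0,0]},
  ],
)

```text
t: 25.75
tcp_pos: [0.4946, 0.0038, 0.0914]
tool_rot: [0.749, 0.662, 0.0, 0.0]
force: [-0.1, -0.5, 0.4]
finger_gap: 0.002
```

Emit:
send_rows(
  motion=[
    {"gripper":0,"travel":[-3,0,0],"rotation":[0,0,0]},
    {"gripper":0,"travel":[-3,0,0],"rotation":[0,0,0]},
    {"gripper":0,"travel":[-3,0,0],"rotation":[0,0,0]},
    {"gripper":0,"travel":[-3,0,0],"rotation":[0,0,0]},
    {"gripper":0,"travel":[-3,0,0],"rotation":[0,0,0]},
    {"gripper":0,"travel":[-3,0,0],"rotation":[0,0,0]},
    {"gripper":0,"travel":[-3,0,0],"rotation":[0,0,0]},
    {"gripper":0,"travel":[-3,0,0],"rotation":[0,0,0]},
    {"gripper":0,"travel":[0,0,0],"rotation":[0,0,0]},
  ],
)

```text
t: 26.5
tcp_pos: [0.4914, -0.0203, 0.0909]
tool_rot: [0.749, 0.662, -0.0, 0.0]
force: [-0.1, 0.4, 0.7]
finger_gap: -0.003
```

```bash
cat > pos.py <<'E'
from h import *
s,r=st();X=np.array([-.122,-.9925,0])
print('tool in caddy x mm',((s['tcp_pos']-[.4855,-.0625,0])@X*1000).round(1))
E
python3 pos.py; python3 fz.py|head -1
```

```text
t 26.5 tcp [491.4 -20.3  90.9] F [-0.1  0.4  0.7] gap -0.3
toolz [-0. -0. -1.] toolx az 82.97
tool in caddy x mm -42.6
[ 0.07  0.19 -0.01]
```

Emit:
send_rows(
  motion=[
    {"gripper":0,"travel":[-2,0,0],"rotation":[0,0,0]},
    {"gripper":0,"travel":[-2,0,0],"rotation":[0,0,0]},
    {"gripper":0,"travel":[-2,0,0],"rotation":[0,0,0]},
    {"gripper":0,"travel":[-2,0,0],"rotation":[0,0,0]},
    {"gripper":0,"travel":[-2,0,0],"rotation":[0,0,0]},
    {"gripper":0,"travel":[0,0,0],"rotation":[0,0,0]},
    {"gripper":0,"travel":[0,0,0],"rotation":[0,0,0]},
  ],
)

```text
t: 27.33
tcp_pos: [0.4902, -0.0298, 0.0909]
tool_rot: [0.749, 0.662, 0.0, -0.0]
force: [0.3, -0.5, -0.0]
finger_gap: -0.002
```

```bash
python3 pos.py; python3 fz.py|head -1; python3 - <<'E'
from h import *
w=manip.snapshot('wrist')[:,:,::-1];t=manip.snapshot('top')[:,:,::-1]
cv2.imwrite('pics/m2.png',np.hstack([cv2.resize(w[200:480,160:480],(400,350)),cv2.resize(t[190:260,260:350],(400,350),interpolation=cv2.INTER_CUBIC)]))
E
```

```text
t 27.33 tcp [490.2 -29.8  90.9] F [ 0.3 -0.5 -0. ] gap -0.2
toolz [ 0.  0. -1.] toolx az 82.97
tool in caddy x mm -33.1
[-0.12 -0.4  -0.35]
```

Emit:
send_rows(
  motion=[
    {"gripper":0,"travel":[-1.5,0,0],"rotation":[0,0,0]},
    {"gripper":0,"travel":[-1.5,0,0],"rotation":[0,0,0]},
    {"gripper":0,"travel":[-1.5,0,0],"rotation":[0,0,0]},
    {"gripper":0,"travel":[-1.5,0,0],"rotation":[0,0,0]},
    {"gripper":0,"travel":[0,0,0],"rotation":[0,0,0]},
    {"gripper":0,"travel":[0,0,0],"rotation":[0,0,0]},
  ],
)

```text
t: 28.18
tcp_pos: [0.4895, -0.0354, 0.0909]
tool_rot: [0.749, 0.662, 0.0, -0.0]
force: [0.5, 1.7, 0.0]
finger_gap: -0.001
```

```bash
python3 pos.py; python3 fz.py|head -1
```

```text
t 28.18 tcp [489.5 -35.4  90.9] F [0.5 1.7 0. ] gap -0.1
toolz [ 0.  0. -1.] toolx az 82.97
tool in caddy x mm -27.4
[-0.15  1.86 -0.01]
```

Emit:
send_rows(
  motion=[
    {"gripper":0,"travel":[3,0,0],"rotation":[0,0,0]},
    {"gripper":0,"travel":[8,0,0],"rotation":[0,0,0]},
    {"gripper":0,"travel":[15,0,0],"rotation":[0,0,0]},
    {"gripper":0,"travel":[20,0,-5],"rotation":[0,0,0]},
    {"gripper":0,"travel":[20,0,-15],"rotation":[0,0,0]},
    {"gripper":0,"travel":[20,0,-20],"rotation":[0,0,0]},
    {"gripper":0,"travel":[20,0,-20],"rotation":[0,0,0]},
    {"gripper":0,"travel":[20,0,0],"rotation":[0,0,0]},
    {"gripper":0,"travel":[0,0,0],"rotation":[0,0,0]},
    {"gripper":0,"travel":[0,0,0],"rotation":[0,0,0]},
  ],
)

```text
t: 29.27
tcp_pos: [0.5045, 0.0906, 0.1511]
tool_rot: [0.748, 0.664, -0.0, 0.0]
force: [0.5, -0.2, -0.2]
finger_gap: 0.002
```

```bash
python3 - <<'E'
from h import *
s,r=st()
t=manip.snapshot('top')[:,:,::-1]; a=cv2.imread('pics/top0.png')
cv2.imwrite('pics/top1.png',t)
ct=manip.calibration('top');O=np.array([.4855,-.0625,0]);X=np.array([-.122,-.9925,0]);Y=np.array([.9925,-.122,0])
for n,x,y,z in(('shelf',-.039,.005,.11),('shelf',-.025,.005,.11),('shelf',-.05,-.01,.11),('hood',.0,0,.154)):
  u=w2p(ct,O+x*X+y*Y+[0,0,z]).round().astype(int);print(n,u,t[u[1]-2:u[1]+3,u[0]-2:u[0]+3].mean().round(),a[u[1]-2:u[1]+3,u[0]-2:u[0]+3].mean().round())
d=cv2.absdiff(t,a).max(2)[195:255,275:340];print('changed px',(d>40).sum(), [cv2.phaseCorrelate(cv2.cvtColor(a[190:260,262:345],6).astype(np.float32),cv2.cvtColor(t[190:260,262:345],6).astype(np.float32))])
w=manip.snapshot('wrist')[:,:,::-1];c=manip.calibration('wrist')
for x in(-.05,-.039,-.028):print(w2p(c,O+x*X+[0,0,.11]))
E
```

```text
t 29.27 tcp [504.5  90.6 151.1] F [ 0.5 -0.2 -0.2] gap 0.1
toolz [ 0.    -0.001 -1.   ] toolx az 83.16
shelf [290 220] 151.0 162.0
shelf [295 221] 151.0 162.0
shelf [284 226] 162.0 172.0
hood [306 221] 162.0 162.0
changed px 2 [((-0.02727167793714358, 0.022893146100997797), 0.9588605971983921)]
[318.21991039 397.06576353]
[318.20279843 409.92724886]
[318.18613671 422.45033188]
```

The shelf is clear again (2 pixels changed from the start) and the caddy hasn't moved, so the cassette is inside. Next, press the emptied carrier back down.

Emit:
send_rows(
  motion=[
    {"gripper":0,"travel":[0,0,0],"rotation":[0,0,5.4]},
    {"gripper":0,"travel":[0,0,0],"rotation":[0,0,5.4]},
    {"gripper":0,"travel":[15,-1,0],"rotation":[0,0,0]},
    {"gripper":0,"travel":[20,-1.5,10],"rotation":[0,0,0]},
    {"gripper":0,"travel":[20,-1.5,20],"rotation":[0,0,0]},
    {"gripper":0,"travel":[20,-1,20],"rotation":[0,0,0]},
    {"gripper":0,"travel":[10.5,-1,20],"rotation":[0,0,0]},
    {"gripper":0,"travel":[0,0,10],"rotation":[0,0,0]},
    {"gripper":0,"travel":[0,0,0],"rotation":[0,0,0]},
    {"gripper":0,"travel":[0,0,0],"rotation":[0,0,0]},
  ],
)

```text
t: 30.2
tcp_pos: [0.5245, 0.1715, 0.0702]
tool_rot: [0.808, 0.589, -0.001, -0.0]
force: [0.3, -0.1, 0.2]
finger_gap: -0.0
```

```bash
python3 -c "
from h import *
st();go((.5245,.174,.04),72.4)"
```

```text
t 30.2 tcp [524.5 171.5  70.2] F [ 0.3 -0.1  0.2] gap -0.0
toolz [-0.003 -0.001 -1.   ] toolx az 72.14
travel [ 2.4 -0.7 30.2] rot [-0.13  0.08 -0.26]
```

Emit:
send_rows(
  motion=[
    {"gripper":0,"travel":[2,-0.5,9],"rotation":[0,0,-0.2]},
    {"gripper":0,"travel":[0,0,9],"rotation":[0,0,0]},
    {"gripper":0,"travel":[0,0,9],"rotation":[0,0,0]},
    {"gripper":0,"travel":[0,0,5],"rotation":[0,0,0]},
    {"gripper":0,"travel":[0,0,2],"rotation":[0,0,0]},
    {"gripper":0,"travel":[0,0,2],"rotation":[0,0,0]},
    {"gripper":0,"travel":[0,0,2],"rotation":[0,0,0]},
    {"gripper":0,"travel":[0,0,2],"rotation":[0,0,0]},
    {"gripper":0,"travel":[0,0,2],"rotation":[0,0,0]},
    {"gripper":0,"travel":[0,0,2],"rotation":[0,0,0]},
    {"gripper":0,"travel":[0,0,2],"rotation":[0,0,0]},
    {"gripper":0,"travel":[0,0,2],"rotation":[0,0,0]},
  ],
)

```text
t: 31.2
tcp_pos: [0.5252, 0.1748, 0.0228]
tool_rot: [0.807, 0.591, -0.0, -0.0]
force: [-1.6, -0.3, 1.7]
finger_gap: -0.0
```

Emit:
send_rows(
  motion=[
    {"gripper":0,"travel":[0,0,2],"rotation":[0,0,0]},
    {"gripper":0,"travel":[0,0,2],"rotation":[0,0,0]},
    {"gripper":0,"travel":[0,0,2],"rotation":[0,0,0]},
    {"gripper":0,"travel":[0,0,2],"rotation":[0,0,0]},
    {"gripper":0,"travel":[0,0,1],"rotation":[0,0,0]},
    {"gripper":0,"travel":[0,0,1],"rotation":[0,0,0]},
    {"gripper":0,"travel":[0,0,1],"rotation":[0,0,0]},
    {"gripper":0,"travel":[0,0,0],"rotation":[0,0,0]},
    {"gripper":0,"travel":[0,0,0],"rotation":[0,0,0]},
  ],
)

```text
t: 31.95
tcp_pos: [0.5258, 0.1747, 0.0133]
tool_rot: [0.807, 0.591, 0.0, 0.0]
force: [-3.3, -2.5, 11.4]
finger_gap: 0.001
```

Emit:
send_rows(
  motion=[
    {"gripper":0,"travel":[0,0,0.5],"rotation":[0,0,0]},
    {"gripper":0,"travel":[0,0,0],"rotation":[0,0,0]},
    {"gripper":0,"travel":[0,0,0],"rotation":[0,0,0]},
  ],
)

```text
t: 32.2
tcp_pos: [0.5252, 0.1751, 0.0125]
tool_rot: [0.807, 0.59, 0.0, -0.0]
force: [-4.0, -0.7, 11.3]
finger_gap: -0.0
```

Force is 11 N at TCP 12.5 mm, earlier than the expected stop at about 7 mm and with a sideways part, so something may be catching on the rim. A look at the contact:

```bash
python3 - <<'E'
from h import *
w=manip.snapshot('wrist')[:,:,::-1];s=manip.snapshot('side')[:,:,::-1]
a=cv2.resize(w[130:480,150:490],(580,597),interpolation=cv2.INTER_CUBIC)
b=cv2.resize(s[190:270,280:340],(220,293),interpolation=cv2.INTER_CUBIC)
o=cv2.imread('pics/raw_w1.png')[270:480,220:420];o=cv2.resize(o,(220,231))
out=np.zeros((597,800,3),np.uint8);out[:,:580]=a;out[:293,580:]=b;out[300:531,580:]=o
cv2.imwrite('pics/m3.png',out)
E
```

```text
(no output)
```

View pics/m3.png

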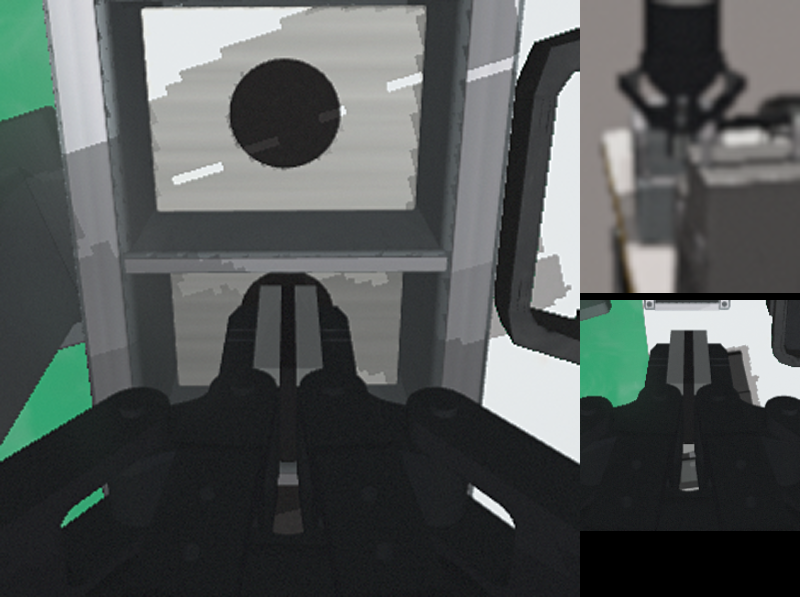

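The picture shows the closed gripper's outer elbows at (130,400) and (430,400) resting on the well's side rims: too wide for the mouth. I'll back out and check whether the carrier caught. If not, I'll press with one finger only, with the other finger outside the dock on its −x side.

Emit:
send_rows(
  motion=[
    {"gripper":0,"travel":[0,0,-2],"rotation":[0,0,0]},
    {"gripper":0,"travel":[0,0,-4],"rotation":[0,0,0]},
    {"gripper":0,"travel":[0,0,-5],"rotation":[0,0,0]},
    {"gripper":0,"travel":[0,0,-5],"rotation":[0,0,0]},
    {"gripper":0,"travel":[0,0,-10],"rotation":[0,0,0]},
    {"gripper":0,"travel":[0,0,-15],"rotation":[0,0,0]},
    {"gripper":60,"travel":[0,-10,-15],"rotation":[0,0,0]},
    {"gripper":60,"travel":[0,-15,-10],"rotation":[0,0,0]},
    {"gripper":60,"travel":[0,-15,0],"rotation":[0,0,0]},
    {"gripper":60,"travel":[0,-4,0],"rotation":[0,0,0]},
    {"gripper":60,"travel":[0,0,0],"rotation":[0,0,0]},
    {"gripper":60,"travel":[0,0,0],"rotation":[0,0,0]},
  ],
)

```text
t: 33.3
tcp_pos: [0.4846, 0.1882, 0.0777]
tool_rot: [0.807, 0.591, 0.001, 0.0]
force: [-0.5, -0.3, -0.7]
finger_gap: 0.705
```

```bash
cat > hole.py <<'E'
from h import *
def holes():
    c=manip.calibration('wrist');im=manip.snapshot('wrist');cv2.imwrite('pics/hole.png',im[:,:,::-1]);g=cv2.cvtColor(im,cv2.COLOR_RGB2GRAY)
    ey=np.array([.3005,.9538,0])*.054;A=np.array([.5245,.174,0])
    for i in range(-1,3):
        print('well',i,'pred caught .046/up .062:',w2p(c,A+i*ey+[0,0,.046]).round(1),w2p(c,A+i*ey+[0,0,.062]).round(1))
    n,l,s,cc=cv2.connectedComponentsWithStats((g<70).astype(np.uint8))
    for k in range(1,n):
        if 250<s[k,4]<4000 and .7<s[k,2]/s[k,3]<1.5 and s[k,4]/(s[k,2]*s[k,3])>.6:print('blob',cc[k].round(1),s[k])
st();holes()
E
python3 hole.py
```

```text
t 33.3 tcp [484.6 188.2  77.7] F [-0.5 -0.3 -0.7] gap 60.2
toolz [ 0.002  0.    -1.   ] toolx az 72.41
well -1 pred caught .046/up .062: [386.2 345.3] [390.9 361.2]
well 0 pred caught .046/up .062: [391.4 265.3] [396.9 276.7]
well 1 pred caught .046/up .062: [397.5 171.8] [404.  176.7]
well 2 pred caught .046/up .062: [404.7  61. ] [412.5  56.5]
blob [413.8  52.3] [ 395   32   38   41 1172]
blob [397.3 170.7] [ 375  149   45   45 1565]
blob [391.7 265. ] [ 371  246   42   39 1235]
```

Well A's hole is at (391.7,265.0), against a prediction of (391.4,265.3) for caught, so it's parked. Now on to cassette B.

```bash
python3 - <<'E'
from h import *
c=manip.calibration('wrist');print(p2w(c,(413.8,52.3),.064))
go((.557,.277,.05),72.4)
E
```

```text
[0.55767445 0.27823099 0.064     ]
travel [106.5  41.8  27.7] rot [ 0.1  -0.04 -0.01]
```

Emit:
send_rows(
  motion=[
    {"gripper":0,"travel":[10,4,0],"rotation":[0,0,0]},
    {"gripper":0,"travel":[15,6,0],"rotation":[0,0,0]},
    {"gripper":0,"travel":[18,7,0],"rotation":[0,0,0]},
    {"gripper":0,"travel":[18,7,0],"rotation":[0,0,0]},
    {"gripper":0,"travel":[18,7,0],"rotation":[0,0,0]},
    {"gripper":0,"travel":[15,6,0],"rotation":[0,0,0]},
    {"gripper":0,"travel":[10,4,0],"rotation":[0,0,0]},
    {"gripper":0,"travel":[3,1,0],"rotation":[0,0,0]},
    {"gripper":0,"travel":[0,0,10],"rotation":[0,0,0]},
    {"gripper":0,"travel":[0,0,10],"rotation":[0,0,0]},
    {"gripper":0,"travel":[0,0,7],"rotation":[0,0,0]},
    {"gripper":0,"travel":[0,0,0],"rotation":[0,0,0]},
  ],
)

```text
t: 34.35
tcp_pos: [0.5534, 0.2762, 0.0477]
tool_rot: [0.807, 0.59, -0.003, -0.001]
force: [-0.2, 0.2, 0.6]
finger_gap: 0.0
```

```bash
python3 -c "
from h import *
st();go((.5573,.2775,.028),72.4)"
```

```text
t 34.35 tcp [553.4 276.2  47.7] F [-0.2  0.2  0.6] gap 0.0
toolz [-0.006 -0.002 -1.   ] toolx az 72.36
travel [ 2.5  3.4 19.7] rot [-0.28  0.19 -0.04]
```

Emit:
send_rows(
  motion=[
    {"gripper":0,"travel":[1,1.5,2],"rotation":[0,0,0]},
    {"gripper":0,"travel":[0,0,2],"rotation":[0,0,0]},
    {"gripper":0,"travel":[0,0,2],"rotation":[0,0,0]},
    {"gripper":0,"travel":[0,0,2],"rotation":[0,0,0]},
    {"gripper":0,"travel":[0,0,2],"rotation":[0,0,0]},
    {"gripper":0,"travel":[0,0,2],"rotation":[0,0,0]},
    {"gripper":0,"travel":[0,0,1.5],"rotation":[0,0,0]},
    {"gripper":0,"travel":[0,0,1.5],"rotation":[0,0,0]},
    {"gripper":0,"travel":[0,0,1.5],"rotation":[0,0,0]},
    {"gripper":0,"travel":[0,0,1.5],"rotation":[0,0,0]},
    {"gripper":0,"travel":[0,0,1.5],"rotation":[0,0,0]},
    {"gripper":0,"travel":[0,0,0],"rotation":[0,0,0]},
  ],
)

```text
t: 35.35
tcp_pos: [0.5576, 0.278, 0.0308]
tool_rot: [0.807, 0.591, 0.0, 0.0]
force: [-0.3, 0.3, 1.1]
finger_gap: 0.001
```

Emit:
send_rows(
  motion=[
    {"gripper":0,"travel":[0,0,1],"rotation":[0,0,0]},
    {"gripper":0,"travel":[0,0,1],"rotation":[0,0,0]},
    {"gripper":0,"travel":[0,0,0.5],"rotation":[0,0,0]},
    {"gripper":0,"travel":[0,0,0],"rotation":[0,0,0]},
    {"gripper":0,"travel":[0,0,0],"rotation":[0,0,0]},
  ],
)

```text
t: 35.77
tcp_pos: [0.5576, 0.2779, 0.0284]
tool_rot: [0.807, 0.591, 0.0, 0.0]
force: [0.3, 0.5, 1.0]
finger_gap: -0.002
```

Emit:
send_rows(
  motion=[
    {"gripper":0,"travel":[0,0,0.6],"rotation":[0,0,0]},
    {"gripper":0,"travel":[0,0,0],"rotation":[0,0,0]},
    {"gripper":0,"travel":[0,0,0],"rotation":[0,0,0]},
  ],
)

```text
t: 36.02
tcp_pos: [0.5576, 0.278, 0.0278]
tool_rot: [0.807, 0.591, 0.0, -0.0]
force: [0.0, -0.5, 2.2]
finger_gap: -0.004
```

Emit:
send_rows(
  motion=[
    {"gripper":0,"travel":[0,0,0.6],"rotation":[0,0,0]},
    {"gripper":0,"travel":[0,0,0],"rotation":[0,0,0]},
    {"gripper":0,"travel":[0,0,0],"rotation":[0,0,0]},
  ],
)

```text
t: 36.27
tcp_pos: [0.5576, 0.278, 0.0272]
tool_rot: [0.807, 0.591, 0.0, -0.0]
force: [-0.2, -0.3, 2.1]
finger_gap: 0.0
```

Emit:
send_rows(
  motion=[
    {"gripper":0,"travel":[0,0,0.7],"rotation":[0,0,0]},
    {"gripper":0,"travel":[0,0,0.7],"rotation":[0,0,0]},
    {"gripper":0,"travel":[0,0,0.7],"rotation":[0,0,0]},
    {"gripper":0,"travel":[0,0,0],"rotation":[0,0,0]},
    {"gripper":0,"travel":[0,0,0],"rotation":[0,0,0]},
  ],
)

```text
t: 36.68
tcp_pos: [0.5576, 0.278, 0.0251]
tool_rot: [0.807, 0.591, 0.0, 0.0]
force: [0.2, -0.6, 2.1]
finger_gap: -0.001
```

Emit:
send_rows(
  motion=[
    {"gripper":0,"travel":[0,0,0.5],"rotation":[0,0,0]},
    {"gripper":0,"travel":[0,0,0],"rotation":[0,0,0]},
    {"gripper":0,"travel":[0,0,0],"rotation":[0,0,0]},
  ],
)

```text
t: 36.93
tcp_pos: [0.5577, 0.278, 0.0251]
tool_rot: [0.807, 0.591, 0.0, 0.0]
force: [-1.6, -0.3, 5.4]
finger_gap: 0.002
```

Stop reached. Let go, rise, open to 70, then come down again to the grasp height that worked before (TCP 0.0316).

Emit:
send_rows(
  motion=[
    {"gripper":0,"travel":[0,0,-1],"rotation":[0,0,0]},
    {"gripper":0,"travel":[0,0,-2],"rotation":[0,0,0]},
    {"gripper":0,"travel":[0,0,-3],"rotation":[0,0,0]},
    {"gripper":0,"travel":[0,0,-4],"rotation":[0,0,0]},
    {"gripper":0,"travel":[0,0,-4],"rotation":[0,0,0]},
    {"gripper":0,"travel":[0,0,-4],"rotation":[0,0,0]},
    {"gripper":0,"travel":[0,0,-5],"rotation":[0,0,0]},
    {"gripper":0,"travel":[0,0,-10],"rotation":[0,0,0]},
    {"gripper":70,"travel":[0,0,-10],"rotation":[0,0,0]},
    {"gripper":70,"travel":[0,0,-10],"rotation":[0,0,0]},
    {"gripper":70,"travel":[0,0,-10],"rotation":[0,0,0]},
    {"gripper":70,"travel":[0,0,0],"rotation":[0,0,0]},
  ],
)

```text
t: 37.93
tcp_pos: [0.5594, 0.2785, 0.0906]
tool_rot: [0.807, 0.591, 0.002, 0.001]
force: [-0.6, -0.0, 1.2]
finger_gap: 0.564
```

Emit:
send_rows(
  motion=[
    {"gripper":70,"travel":[0,0,0],"rotation":[0,0,0]},
    {"gripper":70,"travel":[0,0,0],"rotation":[0,0,0]},
    {"gripper":70,"travel":[0,0,0],"rotation":[0,0,0]},
  ],
)

```text
t: 38.18
tcp_pos: [0.557, 0.2777, 0.0871]
tool_rot: [0.807, 0.591, -0.001, -0.0]
force: [0.1, -0.6, -0.5]
finger_gap: 0.819
```

```bash
python3 - <<'E'
from h import *
st()
c=manip.calibration('wrist');im=cv2.cvtColor(manip.snapshot('wrist'),cv2.COLOR_RGB2GRAY)
B=np.array([.5573,.2775,0]);ex=np.array([.953,-.302,0]);ey=np.array([.302,.953,0])
cv2.imwrite('pics/b.png',im)
for z in(.064,.080):
  for sx in(-1,1):
    for sy in(-1,1):
      u=w2p(c,B+sx*.0241*ex+sy*.017*ey+[0,0,z]).round().astype(int);p=im[u[1]-4:u[1]+5,u[0]-4:u[0]+5]
      if p.size: print(z,u,p.max(),np.median(p),np.unravel_index(p.argmax(),p.shape))
go((.5573,.2775,.0316),72.4)
E
```

```text
t 38.18 tcp [557.  277.7  87.1] F [ 0.1 -0.6 -0.5] gap 69.9
toolz [-0.001 -0.    -1.   ] toolx az 72.4
0.064 [277 296] 43 28.0 (np.int64(7), np.int64(1))
0.064 [275 240] 36 29.0 (np.int64(6), np.int64(4))
0.064 [361 296] 31 25.0 (np.int64(7), np.int64(2))
0.064 [363 240] 39 31.0 (np.int64(8), np.int64(1))
0.08 [274 310] 177 73.0 (np.int64(5), np.int64(1))
0.08 [271 250] 118 65.0 (np.int64(5), np.int64(0))
0.08 [364 310] 103 41.0 (np.int64(4), np.int64(2))
0.08 [367 250] 143 81.0 (np.int64(4), np.int64(0))
travel [-0.1  0.4 55.4] rot [-0.07  0.05 -0.01]
```

Bright corner dots appear at all four places predicted for "up" (z = 0.080) and none at "flush", so B has sprung up. Descend and grip.

Emit:
send_rows(
  motion=[
    {"gripper":70,"travel":[0,-0.7,10],"rotation":[0,0,0]},
    {"gripper":70,"travel":[0,0,10],"rotation":[0,0,0]},
    {"gripper":70,"travel":[0,0,10],"rotation":[0,0,0]},
    {"gripper":70,"travel":[0,0,10],"rotation":[0,0,0]},
    {"gripper":70,"travel":[0,0,6],"rotation":[0,0,0]},
    {"gripper":70,"travel":[0,0,4],"rotation":[0,0,0]},
    {"gripper":70,"travel":[0,0,3],"rotation":[0,0,0]},
    {"gripper":70,"travel":[0,0,1.8],"rotation":[0,0,0]},
    {"gripper":70,"travel":[0,0,0],"rotation":[0,0,0]},
    {"gripper":70,"travel":[0,0,0],"rotation":[0,0,0]},
  ],
)

```text
t: 39.07
tcp_pos: [0.5572, 0.2782, 0.0331]
tool_rot: [0.807, 0.591, 0.0, 0.0]
force: [0.1, -0.8, 0.7]
finger_gap: 0.816
```

Emit:
send_rows(
  motion=[
    {"gripper":66,"travel":[0,0,0],"rotation":[0,0,0]},
    {"gripper":62,"travel":[0,0,0],"rotation":[0,0,0]},
    {"gripper":58,"travel":[0,0,0],"rotation":[0,0,0]},
    {"gripper":50,"travel":[0,0,0],"rotation":[0,0,0]},
    {"gripper":50,"travel":[0,0,0],"rotation":[0,0,0]},
    {"gripper":50,"travel":[0,0,0],"rotation":[0,0,0]},
    {"gripper":50,"travel":[0,0,0],"rotation":[0,0,0]},
  ],
)

```text
t: 39.65
tcp_pos: [0.5572, 0.2782, 0.033]
tool_rot: [0.807, 0.591, 0.0, 0.0]
force: [0.6, -1.2, 1.1]
finger_gap: 0.695
```

Emit:
send_rows(
  motion=[
    {"gripper":50,"travel":[0,0,-2],"rotation":[0,0,0]},
    {"gripper":50,"travel":[0,0,-3],"rotation":[0,0,0]},
    {"gripper":50,"travel":[0,0,-5],"rotation":[0,0,0]},
    {"gripper":50,"travel":[0,0,-8],"rotation":[0,0,0]},
    {"gripper":50,"travel":[0,0,-12],"rotation":[0,0,0]},
    {"gripper":50,"travel":[0,0,-15],"rotation":[0,0,0]},
    {"gripper":50,"travel":[0,0,-15],"rotation":[0,0,0]},
    {"gripper":50,"travel":[0,0,-15],"rotation":[0,0,0]},
    {"gripper":50,"travel":[0,0,-15],"rotation":[0,0,0]},
    {"gripper":50,"travel":[0,0,-10],"rotation":[0,0,0]},
    {"gripper":50,"travel":[0,0,-5],"rotation":[0,0,0]},
    {"gripper":50,"travel":[0,0,0],"rotation":[0,0,0]},
  ],
)

```text
t: 40.65
tcp_pos: [0.5578, 0.2785, 0.1397]
tool_rot: [0.807, 0.591, 0.002, 0.001]
force: [0.3, -0.3, -0.7]
finger_gap: 0.687
```

```bash
cat > cad.py <<'E'
from h import *
t=manip.snapshot('top')[:,:,::-1];a=cv2.imread('pics/top0.png')
f=lambda x:cv2.cvtColor(x[188:262,262:345],cv2.COLOR_BGR2GRAY)
print('caddy changed px',(cv2.absdiff(f(t),f(a))>40).sum(),'shift',cv2.phaseCorrelate(f(a).astype(np.float32),f(t).astype(np.float32)))
E
python3 cad.py; python3 -c "
from h import *
st();go((.4906,-.0208,.14),83)"
```

```text
caddy changed px 1 shift ((-0.00743620943955392, 0.49183546028375247), 0.9965485961348922)
t 40.7 tcp [557.2 278.2 138.6] F [ 0.1 -0.  -1. ] gap 59.1
toolz [ 0.001  0.    -1.   ] toolx az 72.39
travel [-305.1   27.    -1.6] rot [  0.07  -0.04 -10.61]
```

Emit:
send_rows(
  motion=[
    {"gripper":50,"travel":[0,0,0],"rotation":[0,0,-5.3]},
    {"gripper":50,"travel":[0,0,0],"rotation":[0,0,-5.3]},
    {"gripper":50,"travel":[-15,-1.5,0],"rotation":[0,0,0]},
    {"gripper":50,"travel":[-30,-3,0],"rotation":[0,0,0]},
    {"gripper":50,"travel":[-35,-3.5,0],"rotation":[0,0,0]},
    {"gripper":50,"travel":[-35,-3.5,0],"rotation":[0,0,0]},
    {"gripper":50,"travel":[-35,-3.5,0],"rotation":[0,0,0]},
    {"gripper":50,"travel":[-35,-3.5,0],"rotation":[0,0,0]},
    {"gripper":50,"travel":[-35,-3.5,0],"rotation":[0,0,0]},
    {"gripper":50,"travel":[-35,-3.5,0],"rotation":[0,0,0]},
    {"gripper":50,"travel":[-30,-2.5,0],"rotation":[0,0,0]},
    {"gripper":50,"travel":[-20,-1.5,0],"rotation":[0,0,0]},
  ],
)

```text
t: 41.7
tcp_pos: [0.4883, -0.0239, 0.1372]
tool_rot: [0.75, 0.661, -0.001, -0.001]
force: [0.6, -0.4, -1.3]
finger_gap: 0.691
```

Emit:
send_rows(
  motion=[
    {"gripper":50,"travel":[0,0,0],"rotation":[0,0,0]},
    {"gripper":50,"travel":[0,0,0],"rotation":[0,0,0]},
    {"gripper":50,"travel":[0,0,0],"rotation":[0,0,0]},
  ],
)

```text
t: 41.95
tcp_pos: [0.4898, -0.0208, 0.1375]
tool_rot: [0.75, 0.662, -0.0, -0.001]
force: [0.2, 0.7, -1.1]
finger_gap: 0.69
```

```bash
python3 -c "
from h import *
st();go((.4910,-.0206,.086),83)"; python3 cad.py
```

```text
t 41.95 tcp [489.8 -20.8 137.5] F [ 0.2  0.7 -1.1] gap 58.9
toolz [-0.001  0.001 -1.   ] toolx az 82.9
travel [ 0.3  1.2 51.5] rot [-0.07 -0.03 -0.1 ]
caddy changed px 3122 shift ((0.15551874001304355, 0.38376621868265204), 0.36556716113620336)
```

Emit:
send_rows(
  motion=[
    {"gripper":50,"travel":[0,0.5,10],"rotation":[0,0,0]},
    {"gripper":50,"travel":[0,0.5,10],"rotation":[0,0,0]},
    {"gripper":50,"travel":[0,0,10],"rotation":[0,0,0]},
    {"gripper":50,"travel":[0,0,10],"rotation":[0,0,0]},
    {"gripper":50,"travel":[0,0,6],"rotation":[0,0,0]},
    {"gripper":50,"travel":[0,0,4],"rotation":[0,0,0]},
    {"gripper":50,"travel":[0,0,2],"rotation":[0,0,0]},
    {"gripper":50,"travel":[0,0,1],"rotation":[0,0,0]},
    {"gripper":50,"travel":[0,0,0],"rotation":[0,0,0]},
    {"gripper":50,"travel":[0,0,0],"rotation":[0,0,0]},
  ],
)

```text
t: 42.83
tcp_pos: [0.4917, -0.0211, 0.0851]
tool_rot: [0.749, 0.663, 0.0, 0.0]
force: [0.3, 0.2, -0.2]
finger_gap: 0.689
```

Emit:
send_rows(
  motion=[
    {"gripper":50,"travel":[0,0,0.7],"rotation":[0,0,0]},
    {"gripper":50,"travel":[0,0,0.7],"rotation":[0,0,0]},
    {"gripper":50,"travel":[0,0,0],"rotation":[0,0,0]},
  ],
)

```text
t: 43.08
tcp_pos: [0.4915, -0.0212, 0.0836]
tool_rot: [0.749, 0.663, 0.0, 0.0]
force: [0.9, 0.5, -0.0]
finger_gap: 0.688
```

Emit:
send_rows(
  motion=[
    {"gripper":50,"travel":[0,0,0.7],"rotation":[0,0,0]},
    {"gripper":50,"travel":[0,0,0],"rotation":[0,0,0]},
    {"gripper":50,"travel":[0,0,0],"rotation":[0,0,0]},
  ],
)

```text
t: 43.33
tcp_pos: [0.4914, -0.0211, 0.0827]
tool_rot: [0.749, 0.663, -0.0, -0.0]
force: [0.3, -0.0, -0.7]
finger_gap: 0.694
```

```bash
python3 fz.py|head -3
```

```text
[-0.2   0.07 -0.77]
t 43.53 tcp [491.5 -21.1  82.7] F [-0.3 -0.4 -0.8] gap 58.9
toolz [ 0. -0. -1.] toolx az 82.99
```

Emit:
send_rows(
  motion=[
    {"gripper":50,"travel":[0,0,0.5],"rotation":[0,0,0]},
    {"gripper":50,"travel":[0,0,0],"rotation":[0,0,0]},
    {"gripper":50,"travel":[0,0,0],"rotation":[0,0,0]},
  ],
)

```text
t: 43.83
tcp_pos: [0.4915, -0.0211, 0.0822]
tool_rot: [0.749, 0.663, 0.0, 0.0]
force: [-0.7, -0.7, -0.1]
finger_gap: 0.69
```

Emit:
send_rows(
  motion=[
    {"gripper":50,"travel":[0,0,0.5],"rotation":[0,0,0]},
    {"gripper":50,"travel":[0,0,0],"rotation":[0,0,0]},
    {"gripper":50,"travel":[0,0,0],"rotation":[0,0,0]},
  ],
)

```text
t: 44.08
tcp_pos: [0.4915, -0.0211, 0.0822]
tool_rot: [0.749, 0.663, 0.0, 0.0]
force: [-1.5, 0.4, 5.1]
finger_gap: 0.691
```

Emit:
send_rows(
  motion=[
    {"gripper":50,"travel":[0,0,0.5],"rotation":[0,0,0]},
    {"gripper":50,"travel":[0,0,0],"rotation":[0,0,0]},
    {"gripper":50,"travel":[0,0,0],"rotation":[0,0,0]},
  ],
)

```text
t: 44.33
tcp_pos: [0.4915, -0.0211, 0.0822]
tool_rot: [0.749, 0.663, 0.0, 0.0]
force: [-1.3, 0.0, 10.6]
finger_gap: 0.691
```

```bash
python3 fz.py|head -3
```

```text
[-1.73  0.25  9.79]
t 44.53 tcp [491.5 -21.1  82.2] F [-2.3  0.8  9. ] gap 58.9
toolz [ 0.001 -0.    -1.   ] toolx az 83.0
```

Seated on the shelf. Release (easing off first), rise, step back behind it and push with the same path as before.

Emit:
send_rows(
  motion=[
    {"gripper":50,"travel":[0,0,-1],"rotation":[0,0,0]},
    {"gripper":62,"travel":[0,0,0],"rotation":[0,0,0]},
    {"gripper":68,"travel":[0,0,0],"rotation":[0,0,0]},
    {"gripper":75,"travel":[0,0,0],"rotation":[0,0,0]},
    {"gripper":75,"travel":[0,0,-5],"rotation":[0,0,0]},
    {"gripper":75,"travel":[0,0,-10],"rotation":[0,0,0]},
    {"gripper":75,"travel":[0,0,-15],"rotation":[0,0,0]},
    {"gripper":75,"travel":[0,0,-15],"rotation":[0,0,0]},
    {"gripper":0,"travel":[10,0,-4],"rotation":[0,0,0]},
    {"gripper":0,"travel":[15,0,0],"rotation":[0,0,0]},
    {"gripper":0,"travel":[15,0,0],"rotation":[0,0,0]},
    {"gripper":0,"travel":[3,0,0],"rotation":[0,0,0]},
  ],
)

```text
t: 45.58
tcp_pos: [0.4964, 0.0237, 0.1311]
tool_rot: [0.748, 0.663, 0.0, -0.0]
force: [-0.2, -0.4, -0.5]
finger_gap: 0.313
```

Emit:
send_rows(
  motion=[
    {"gripper":0,"travel":[0,0,0],"rotation":[0,0,0]},
    {"gripper":0,"travel":[0,0,0],"rotation":[0,0,0]},
    {"gripper":0,"travel":[0,0,0],"rotation":[0,0,0]},
  ],
)

```text
t: 45.83
tcp_pos: [0.4965, 0.0213, 0.131]
tool_rot: [0.749, 0.663, -0.0, -0.0]
force: [-1.0, 0.2, -0.3]
finger_gap: 0.003
```

```bash
python3 pos.py; python3 - <<'E'
from h import *
go((.4906+.122*.042,-.0208+.9925*.042,.091),83)
c=manip.calibration('wrist');im=manip.snapshot('wrist');g=cv2.cvtColor(im,cv2.COLOR_RGB2GRAY);cv2.imwrite('pics/w9.png',im[:,:,::-1])
old=cv2.imread('pics/raw_w8.png',0)
for y,x in((330,0),(358,0),(380,0)):print(g[y,270:370:8],old[y,270:370:8])
E
```

```text
t 45.83 tcp [496.5  21.3 131. ] F [-1.   0.2 -0.3] gap 0.2
toolz [-0. -0. -1.] toolx az 82.99
tool in caddy x mm -84.5
travel [-0.5 -0.7 40. ] rot [-0.03  0.01 -0.01]
[100  35  31  29  80  78  26  76  80  29  28  26 122] [81 29 26 25 24 25 30 26 29 29 25 25 78]
[46 34 35 33 29 26 31 33 30 36 33 27 31] [ 31  25  41  41 133  34  31  34  37  26  29  24  26]
[29 31 26 27 22 25 29 28 27 31 29 27 28] [24 27 40 40 39 39 42 42 41 38 38 23 21]
```

Emit:
send_rows(
  motion=[
    {"gripper":0,"travel":[0,-0.5,5],"rotation":[0,0,0]},
    {"gripper":0,"travel":[0,0,10],"rotation":[0,0,0]},
    {"gripper":0,"travel":[0,0,10],"rotation":[0,0,0]},
    {"gripper":0,"travel":[0,0,10],"rotation":[0,0,0]},
    {"gripper":0,"travel":[0,0,5],"rotation":[0,0,0]},
    {"gripper":0,"travel":[-2,0,0],"rotation":[0,0,0]},
    {"gripper":0,"travel":[-3,0,0],"rotation":[0,0,0]},
    {"gripper":0,"travel":[-3,0,0],"rotation":[0,0,0]},
    {"gripper":0,"travel":[-3,0,0],"rotation":[0,0,0]},
    {"gripper":0,"travel":[-3,0,0],"rotation":[0,0,0]},
    {"gripper":0,"travel":[-3,0,0],"rotation":[0,0,0]},
    {"gripper":0,"travel":[-3,0,0],"rotation":[0,0,0]},
  ],
)

```text
t: 46.88
tcp_pos: [0.4939, 0.0015, 0.0916]
tool_rot: [0.749, 0.663, 0.0, 0.0]
force: [0.1, 0.7, 0.6]
finger_gap: -0.001
```

Emit:
send_rows(
  motion=[
    {"gripper":0,"travel":[-3,0,0],"rotation":[0,0,0]},
    {"gripper":0,"travel":[-3,0,0],"rotation":[0,0,0]},
    {"gripper":0,"travel":[-3,0,0],"rotation":[0,0,0]},
    {"gripper":0,"travel":[-3,0,0],"rotation":[0,0,0]},
    {"gripper":0,"travel":[-3,0,0],"rotation":[0,0,0]},
    {"gripper":0,"travel":[-3,0,0],"rotation":[0,0,0]},
    {"gripper":0,"travel":[-3,0,0],"rotation":[0,0,0]},
    {"gripper":0,"travel":[-3,0,0],"rotation":[0,0,0]},
    {"gripper":0,"travel":[0,0,0],"rotation":[0,0,0]},
  ],
)

```text
t: 47.63
tcp_pos: [0.4908, -0.0227, 0.0912]
tool_rot: [0.749, 0.662, -0.0, 0.0]
force: [-0.2, -0.4, 0.8]
finger_gap: -0.003
```

Emit:
send_rows(
  motion=[
    {"gripper":0,"travel":[-2,0,0],"rotation":[0,0,0]},
    {"gripper":0,"travel":[-2,0,0],"rotation":[0,0,0]},
    {"gripper":0,"travel":[-2,0,0],"rotation":[0,0,0]},
    {"gripper":0,"travel":[-1.5,0,0],"rotation":[0,0,0]},
    {"gripper":0,"travel":[-1.5,0,0],"rotation":[0,0,0]},
    {"gripper":0,"travel":[-1.5,0,0],"rotation":[0,0,0]},
    {"gripper":0,"travel":[-1.5,0,0],"rotation":[0,0,0]},
    {"gripper":0,"travel":[0,0,0],"rotation":[0,0,0]},
    {"gripper":0,"travel":[0,0,0],"rotation":[0,0,0]},
  ],
)

```text
t: 48.38
tcp_pos: [0.4894, -0.034, 0.0912]
tool_rot: [0.749, 0.663, 0.0, 0.0]
force: [0.7, -0.7, -0.1]
finger_gap: 0.001
```

```bash
python3 pos.py; python3 fz.py|head -1
```

```text
t 48.38 tcp [489.4 -34.   91.2] F [ 0.7 -0.7 -0.1] gap 0.0
toolz [ 0.  0. -1.] toolx az 82.99
tool in caddy x mm -28.7
[ 0.06 -0.06 -0.  ]
```

Emit:
send_rows(
  motion=[
    {"gripper":0,"travel":[-1.2,0,0],"rotation":[0,0,0]},
    {"gripper":0,"travel":[0,0,0],"rotation":[0,0,0]},
    {"gripper":0,"travel":[0,0,0],"rotation":[0,0,0]},
  ],
)

```text
t: 48.88
tcp_pos: [0.4892, -0.0349, 0.0912]
tool_rot: [0.749, 0.662, 0.0, -0.0]
force: [0.1, 1.6, 0.2]
finger_gap: -0.002
```

Emit:
send_rows(
  motion=[
    {"gripper":0,"travel":[3,0,0],"rotation":[0,0,0]},
    {"gripper":0,"travel":[8,0,0],"rotation":[0,0,0]},
    {"gripper":0,"travel":[15,0,0],"rotation":[0,0,0]},
    {"gripper":0,"travel":[20,0,-5],"rotation":[0,0,0]},
    {"gripper":0,"travel":[20,0,-15],"rotation":[0,0,0]},
    {"gripper":0,"travel":[20,0,-20],"rotation":[0,0,0]},
    {"gripper":0,"travel":[20,0,-20],"rotation":[0,0,0]},
    {"gripper":0,"travel":[20,0,0],"rotation":[0,0,0]},
    {"gripper":0,"travel":[0,0,0],"rotation":[0,0,5.3]},
    {"gripper":0,"travel":[0,0,0],"rotation":[0,0,5.3]},
    {"gripper":0,"travel":[0,0,0],"rotation":[0,0,0]},
    {"gripper":0,"travel":[0,0,0],"rotation":[0,0,0]},
  ],
)

```text
t: 49.88
tcp_pos: [0.5043, 0.0904, 0.1512]
tool_rot: [0.806, 0.592, -0.0, -0.0]
force: [0.0, -0.1, 0.4]
finger_gap: 0.001
```

```bash
python3 cad.py; python3 -c "
from h import *
st();go((.5573,.2775,.07),72.4)"
```

```text
caddy changed px 99 shift ((-0.03361057206272022, 0.5056198353588144), 0.9535484465139884)
t 49.93 tcp [504.4  90.2 151.1] F [ 0.5  0.1 -0.5] gap 0.2
toolz [-0. -0. -1.] toolx az 72.54
travel [194.6  -5.7  81.1] rot [-0.01  0.01  0.14]
```

```bash
python3 - <<'E'
from h import *
t=manip.snapshot('top')[:,:,::-1];a=cv2.imread('pics/top1.png')
f=lambda x:cv2.cvtColor(x,cv2.COLOR_BGR2GRAY)[188:262,262:345].astype(int)
d=f(t)-f(a);ys,xs=np.where(abs(d)>40);print(len(xs),xs.min()+262,xs.max()+262,ys.min()+188,ys.max()+188,np.median(xs)+262,np.median(ys)+188)
print(f(t)[ys,xs][:30],f(a)[ys,xs][:30])
c=manip.calibration('top');O=np.array([.4855,-.0625,0]);X=np.array([-.122,-.9925,0]);Y=np.array([.9925,-.122,0])
for x in(-.06,-.05,-.04,-.03,-.022,-.018):
  print(x,[ (int(f(t)[v-188,u-262]),int(f(a)[v-188,u-262])) for u,v in (w2p(c,O+x*X+y*Y+[0,0,.11]).round().astype(int) for y in(-.025,-.01,0,.01,.025))])
E
```

```text
3 262 297 223 231 262.0 224.0
[179 182 165] [221 224 206]
-0.06 [(163, 165), (155, 167), (164, 167), (168, 175), (170, 173)]
-0.05 [(150, 151), (152, 150), (152, 151), (161, 162), (159, 161)]
-0.04 [(152, 152), (152, 151), (152, 150), (149, 152), (155, 156)]
-0.03 [(152, 152), (153, 152), (150, 151), (150, 150), (150, 152)]
-0.022 [(150, 148), (147, 147), (151, 152), (149, 150), (150, 151)]
-0.018 [(158, 166), (130, 132), (158, 156), (202, 214), (196, 184)]
```

The shelf is empty and the caddy unmoved, so the second cassette is in. Now press well B's carrier with the same pattern.

Emit:
send_rows(
  motion=[
    {"gripper":0,"travel":[20,-0.5,0],"rotation":[0,0,0]},
    {"gripper":0,"travel":[30,-1,5],"rotation":[0,0,0]},
    {"gripper":0,"travel":[35,-1,5],"rotation":[0,0,0]},
    {"gripper":0,"travel":[35,-1,10],"rotation":[0,0,0]},
    {"gripper":0,"travel":[35,-1,20],"rotation":[0,0,0]},
    {"gripper":0,"travel":[25,-1,20],"rotation":[0,0,0]},
    {"gripper":0,"travel":[14.6,-0.2,15],"rotation":[0,0,0.1]},
    {"gripper":0,"travel":[0,0,6],"rotation":[0,0,0]},
    {"gripper":0,"travel":[0,0,0],"rotation":[0,0,0]},
    {"gripper":0,"travel":[0,0,0],"rotation":[0,0,0]},
    {"gripper":0,"travel":[0,0,0],"rotation":[0,0,0]},
  ],
)

```text
t: 50.9
tcp_pos: [0.5583, 0.276, 0.071]
tool_rot: [0.808, 0.589, 0.0, 0.0]
force: [0.6, -0.7, 0.0]
finger_gap: 0.0
```

```bash
python3 -c "
from h import *
st();go((.557,.2775,.07),72.4)"
```

```text
t 50.9 tcp [558.3 276.   71. ] F [ 0.6 -0.7  0. ] gap 0.0
toolz [ 0.001 -0.    -1.   ] toolx az 72.24
travel [ 1.  -1.7  1. ] rot [ 0.04 -0.01 -0.16]
```

Emit:
send_rows(
  motion=[
    {"gripper":0,"travel":[1,-1.5,9],"rotation":[0,0,0]},
    {"gripper":0,"travel":[0,0,9],"rotation":[0,0,0]},
    {"gripper":0,"travel":[0,0,9],"rotation":[0,0,0]},
    {"gripper":0,"travel":[0,0,6],"rotation":[0,0,0]},
    {"gripper":0,"travel":[0,0,2],"rotation":[0,0,0]},
    {"gripper":0,"travel":[0,0,2],"rotation":[0,0,0]},
    {"gripper":0,"travel":[0,0,2],"rotation":[0,0,0]},
    {"gripper":0,"travel":[0,0,2],"rotation":[0,0,0]},
    {"gripper":0,"travel":[0,0,2],"rotation":[0,0,0]},
    {"gripper":0,"travel":[0,0,2],"rotation":[0,0,0]},
    {"gripper":0,"travel":[0,0,2],"rotation":[0,0,0]},
    {"gripper":0,"travel":[0,0,2],"rotation":[0,0,0]},
  ],
)

```text
t: 51.9
tcp_pos: [0.5565, 0.2784, 0.021]
tool_rot: [0.807, 0.59, -0.0, -0.0]
force: [-2.4, -1.3, 1.3]
finger_gap: -0.002
```

Emit:
send_rows(
  motion=[
    {"gripper":0,"travel":[0,0,2],"rotation":[0,0,0]},
    {"gripper":0,"travel":[0,0,2],"rotation":[0,0,0]},
    {"gripper":0,"travel":[0,0,2],"rotation":[0,0,0]},
    {"gripper":0,"travel":[0,0,2],"rotation":[0,0,0]},
    {"gripper":0,"travel":[0,0,1],"rotation":[0,0,0]},
    {"gripper":0,"travel":[0,0,1],"rotation":[0,0,0]},
    {"gripper":0,"travel":[0,0,0],"rotation":[0,0,0]},
    {"gripper":0,"travel":[0,0,0],"rotation":[0,0,0]},
  ],
)

```text
t: 52.57
tcp_pos: [0.5571, 0.2784, 0.0126]
tool_rot: [0.807, 0.59, 0.0, 0.0]
force: [-4.1, -2.9, 10.2]
finger_gap: -0.0
```

Emit:
send_rows(
  motion=[
    {"gripper":0,"travel":[0,0,1],"rotation":[0,0,0]},
    {"gripper":0,"travel":[0,0,0],"rotation":[0,0,0]},
    {"gripper":0,"travel":[0,0,0],"rotation":[0,0,0]},
  ],
)

```text
t: 52.82
tcp_pos: [0.5565, 0.279, 0.0117]
tool_rot: [0.808, 0.59, 0.0, -0.0]
force: [-5.3, -1.5, 10.4]
finger_gap: 0.002
```

Emit:
send_rows(
  motion=[
    {"gripper":0,"travel":[0,0,-2],"rotation":[0,0,0]},
    {"gripper":0,"travel":[0,0,-4],"rotation":[0,0,0]},
    {"gripper":0,"travel":[0,0,-5],"rotation":[0,0,0]},
    {"gripper":0,"travel":[0,0,-5],"rotation":[0,0,0]},
    {"gripper":0,"travel":[0,0,-14],"rotation":[0,0,0]},
    {"gripper":0,"travel":[0,0,-25],"rotation":[0,0,0]},
    {"gripper":0,"travel":[-10,0,-35],"rotation":[0,0,0]},
    {"gripper":0,"travel":[-30,0,-40],"rotation":[0,0,0]},
    {"gripper":0,"travel":[-40,0,-20],"rotation":[0,0,0]},
    {"gripper":0,"travel":[-20,0,0],"rotation":[0,0,0]},
    {"gripper":0,"travel":[0,0,0],"rotation":[0,0,0]},
    {"gripper":0,"travel":[0,0,0],"rotation":[0,0,0]},
  ],
)

```text
t: 53.82
tcp_pos: [0.5302, 0.1899, 0.1532]
tool_rot: [0.808, 0.589, 0.002, 0.001]
force: [0.4, -1.0, 0.2]
finger_gap: -0.004
```

```bash
python3 hole.py
```

```text
t 53.82 tcp [530.2 189.9 153.2] F [ 0.4 -1.   0.2] gap -0.4
toolz [ 0.004  0.001 -1.   ] toolx az 72.17
well -1 pred caught .046/up .062: [317.7 308.2] [317.7 318.2]
well 0 pred caught .046/up .062: [317.3 246.7] [317.3 253.9]
well 1 pred caught .046/up .062: [316.8 177.5] [316.8 181.3]
well 2 pred caught .046/up .062: [316.3  99.3] [316.3  98.6]
blob [315.1  98.3] [299  81  33  36 948]
blob [316.4 176.9] [301 161  32  32 800]
blob [317.3 246.4] [303 233  30  28 675]
```

```bash
python3 - <<'E'
from h import *
c=manip.calibration('wrist');ex=np.array([.953,-.302,0]);ey=np.array([.302,.953,0]);A=np.array([.5245,.174,0])
im=cv2.cvtColor(manip.snapshot('wrist'),cv2.COLOR_RGB2GRAY)
for i in range(3):
  for z in(.046,.062):
    P=A+i*.054*ey+[0,0,z]
    w=w2p(c,P+.01*ex)[0]-w2p(c,P-.01*ex)[0];h=w2p(c,P-.01*ey)[1]-w2p(c,P+.01*ey)[1];print(i,z,'20mm ->',w.round(1),h.round(1))
# aluminium floor width along rows through each hole (bright run)
for i,v in((0,246),(1,177),(2,98)):
  r=im[v-6,240:400].astype(int);g=np.abs(np.diff(r));print(i,[(240+k,int(r[k]),int(r[k+1])) for k in np.where(g>30)[0]])
E
```

```text
0 0.046 20mm -> 25.6 24.1
0 0.062 20mm -> 27.0 25.3
1 0.046 20mm -> 27.2 27.2
1 0.062 20mm -> 28.8 28.7
2 0.046 20mm -> 29.0 30.9
2 0.062 20mm -> 30.8 32.8
0 [(np.int64(257), 144, 68), (np.int64(259), 83, 115), (np.int64(279), 58, 106), (np.int64(281), 136, 168), (np.int64(282), 168, 228), (np.int64(303), 228, 186), (np.int64(304), 186, 58), (np.int64(330), 43, 100), (np.int64(331), 100, 141), (np.int64(355), 151, 59), (np.int64(364), 85, 130), (np.int64(375), 132, 77), (np.int64(377), 90, 134), (np.int64(388), 159, 17), (np.int64(397), 60, 114), (np.int64(398), 114, 244)]
1 [(np.int64(245), 136, 183), (np.int64(252), 146, 94), (np.int64(255), 90, 145), (np.int64(267), 147, 89), (np.int64(276), 76, 161), (np.int64(290), 187, 238), (np.int64(299), 226, 175), (np.int64(302), 148, 29), (np.int64(331), 57, 139), (np.int64(332), 139, 186), (np.int64(354), 180, 138), (np.int64(357), 129, 47), (np.int64(366), 87, 150), (np.int64(378), 145, 90), (np.int64(380), 92, 136), (np.int64(392), 174, 18)]
2 [(np.int64(247), 233, 144), (np.int64(250), 149, 225), (np.int64(262), 225, 192), (np.int64(263), 192, 124), (np.int64(266), 89, 55), (np.int64(272), 52, 125), (np.int64(273), 125, 241), (np.int64(299), 235, 101), (np.int64(300), 101, 44), (np.int64(331), 51, 106), (np.int64(332), 106, 216), (np.int64(358), 235, 127), (np.int64(359), 127, 51), (np.int64(365), 73, 118), (np.int64(368), 108, 221), (np.int64(381), 226, 101), (np.int64(383), 127, 169), (np.int64(384), 169, 238)]
```

Well B's floor width is 85.5 px against 86.4 predicted for caught (91.7 for up), so all four wells are parked. Now the caddy handle.

Emit:
send_rows(
  motion=[
    {"gripper":45,"travel":[0,0,-8],"rotation":[0,0,6.6]},
    {"gripper":45,"travel":[0,0,-8],"rotation":[0,0,6.6]},
    {"gripper":45,"travel":[0,0,-8],"rotation":[0,0,6.6]},
    {"gripper":45,"travel":[0,0,-8],"rotation":[0,0,6.6]},
    {"gripper":45,"travel":[0,0,-8],"rotation":[0,0,6.6]},
    {"gripper":45,"travel":[0,0,-8],"rotation":[0,0,6.6]},
    {"gripper":45,"travel":[0,0,-8],"rotation":[0,0,6.6]},
    {"gripper":45,"travel":[0,0,-8],"rotation":[0,0,6.6]},
    {"gripper":45,"travel":[0,0,-8],"rotation":[0,0,6.6]},
    {"gripper":45,"travel":[0,0,-8],"rotation":[0,0,6.6]},
    {"gripper":45,"travel":[0,0,-8],"rotation":[0,0,6.6]},
    {"gripper":45,"travel":[0,0,0],"rotation":[0,0,6.6]},
  ],
)

```text
t: 54.92
tcp_pos: [0.5305, 0.1922, 0.2411]
tool_rot: [0.998, -0.062, 0.002, -0.0]
force: [-0.8, 0.1, 0.3]
finger_gap: 0.525
```

Emit:
send_rows(
  motion=[
    {"gripper":45,"travel":[-1,15,0],"rotation":[0,0,0]},
    {"gripper":45,"travel":[-1,30,0],"rotation":[0,0,0]},
    {"gripper":45,"travel":[-2,35,0],"rotation":[0,0,0]},
    {"gripper":45,"travel":[-2,35,0],"rotation":[0,0,0]},
    {"gripper":45,"travel":[-2,35,0],"rotation":[0,0,0]},
    {"gripper":45,"travel":[-2,20,0],"rotation":[0,0,0]},
    {"gripper":45,"travel":[0,0,0],"rotation":[0,0,0]},
    {"gripper":45,"travel":[0,0,0],"rotation":[0,0,0]},
  ],
)

```text
t: 55.58
tcp_pos: [0.4991, 0.0231, 0.2397]
tool_rot: [0.998, -0.061, -0.0, -0.0]
force: [0.9, 0.8, -1.1]
finger_gap: 0.524
```

```bash
python3 cad.py; python3 - <<'E'
from h import *
st();go((.4825,-.0904,.18),-7)
c=manip.calibration('wrist');im=manip.snapshot('wrist');cv2.imwrite('pics/hw.png',im[:,:,::-1])
for P in((.4825,-.0904,.193),(.4855,-.0625,.11)):print(w2p(c,P))
g=cv2.cvtColor(im,cv2.COLOR_RGB2GRAY)
X=np.array([-.122,-.9925,0]);Y=np.array([.9925,-.122,0]);H=np.array([.4825,-.0904,.193])
for y in(-.02,0,.02):
  print(y,[int(g[tuple(w2p(c,H+y*Y+x*X).round().astype(int)[::-1])]) for x in np.arange(-.02,.0201,.002)])
E
```

```text
caddy changed px 1512 shift ((-0.0217353407481653, 0.3922951338929437), 0.6544911809144197)
t 55.63 tcp [499.2  23.8 239.8] F [ 0.2 -0.7 -0.1] gap 44.9
toolz [ 0.     0.001 -1.   ] toolx az -6.9
travel [ -2.8 115.5  59.7] rot [-0.05 -0.    0.1 ]
[506.40423867 256.94387327]
[425.23504525 220.80972647]
-0.02 [69, 68, 74, 75, 17, 19, 33, 42, 40, 42, 39, 40, 61, 142, 145, 126, 126, 127, 126, 125, 127]
0 [69, 70, 68, 74, 9, 19, 29, 43, 42, 44, 40, 40, 34, 142, 141, 219, 231, 232, 231, 232, 236]
0.02 [67, 70, 69, 67, 38, 25, 26, 42, 47, 46, 44, 37, 36, 142, 142, 185, 231, 232, 231, 232, 231]
```

The bar's dark band sits where predicted (−7 to +5 mm across x), so the caddy hasn't moved. Go over it, lower and pinch.

Emit:
send_rows(
  motion=[
    {"gripper":45,"travel":[-0.5,20,0],"rotation":[0,0,0]},
    {"gripper":45,"travel":[-0.5,30,0],"rotation":[0,0,0]},
    {"gripper":45,"travel":[-1,30,0],"rotation":[0,0,0]},
    {"gripper":45,"travel":[-0.5,25,0],"rotation":[0,0,0]},
    {"gripper":45,"travel":[-0.3,9.5,10],"rotation":[0,0,0]},
    {"gripper":45,"travel":[0,0,15],"rotation":[0,0,0]},
    {"gripper":45,"travel":[0,0,15],"rotation":[0,0,0]},
    {"gripper":45,"travel":[0,0,0],"rotation":[0,0,0]},
    {"gripper":45,"travel":[0,0,0],"rotation":[0,0,0]},
  ],
)

```text
t: 56.43
tcp_pos: [0.482, -0.0889, 0.1996]
tool_rot: [0.998, -0.059, -0.001, -0.0]
force: [-0.3, -0.8, 0.3]
finger_gap: 0.526
```

```bash
python3 -c "
from h import *
st();go((.4825,-.0900,.1425),-7)"
```

```text
t 56.43 tcp [482.  -88.9 199.6] F [-0.3 -0.8  0.3] gap 44.9
toolz [-0.002  0.001 -1.   ] toolx az -6.79
travel [ 0.7  1.1 57.1] rot [-0.05  0.1   0.21]
```

Emit:
send_rows(
  motion=[
    {"gripper":45,"travel":[0.5,0.5,10],"rotation":[0,0,0]},
    {"gripper":45,"travel":[0,0,12],"rotation":[0,0,0]},
    {"gripper":45,"travel":[0,0,12],"rotation":[0,0,0]},
    {"gripper":45,"travel":[0,0,12],"rotation":[0,0,0]},
    {"gripper":45,"travel":[0,0,7],"rotation":[0,0,0]},
    {"gripper":45,"travel":[0,0,4],"rotation":[0,0,0]},
    {"gripper":45,"travel":[0,0,0],"rotation":[0,0,0]},
    {"gripper":45,"travel":[0,0,0],"rotation":[0,0,0]},
  ],
)

```text
t: 57.1
tcp_pos: [0.4829, -0.0907, 0.1437]
tool_rot: [0.998, -0.06, 0.0, 0.0]
force: [0.3, 0.1, 0.5]
finger_gap: 0.528
```

Emit:
send_rows(
  motion=[
    {"gripper":30,"travel":[0,0,0],"rotation":[0,0,0]},
    {"gripper":24,"travel":[0,0,0],"rotation":[0,0,0]},
    {"gripper":20,"travel":[0,0,0],"rotation":[0,0,0]},
    {"gripper":16,"travel":[0,0,0],"rotation":[0,0,0]},
    {"gripper":5,"travel":[0,0,0],"rotation":[0,0,0]},
    {"gripper":5,"travel":[0,0,0],"rotation":[0,0,0]},
    {"gripper":5,"travel":[0,0,0],"rotation":[0,0,0]},
    {"gripper":5,"travel":[0,0,0],"rotation":[0,0,0]},
    {"gripper":5,"travel":[0,0,0],"rotation":[0,0,0]},
  ],
  newtons=80,
)

```text
t: 57.85
tcp_pos: [0.4825, -0.0904, 0.1438]
tool_rot: [0.998, -0.06, 0.0, -0.0]
force: [-0.4, 2.7, 6.5]
finger_gap: 0.148
```

```bash
python3 fz.py|head -3
```

```text
[-0.77  2.31  5.76]
t 58.05 tcp [482.6 -90.4 143.8] F [-0.5  2.8  5.4] gap 12.4
toolz [ 0.001  0.001 -1.   ] toolx az -6.92
```

Emit:
send_rows(
  motion=[
    {"gripper":5,"travel":[0,0,-1.5],"rotation":[0,0,0]},
    {"gripper":5,"travel":[0,0,-1.5],"rotation":[0,0,0]},
    {"gripper":5,"travel":[0,0,-2],"rotation":[0,0,0]},
    {"gripper":5,"travel":[0,0,-3],"rotation":[0,0,0]},
    {"gripper":5,"travel":[0,0,-5],"rotation":[0,0,0]},
    {"gripper":5,"travel":[0,0,-7],"rotation":[0,0,0]},
    {"gripper":5,"travel":[0,0,-7],"rotation":[0,0,0]},
    {"gripper":5,"travel":[0,0,-7],"rotation":[0,0,0]},
    {"gripper":5,"travel":[0,0,-4],"rotation":[0,0,0]},
    {"gripper":5,"travel":[0,0,-2],"rotation":[0,0,0]},
    {"gripper":5,"travel":[0,0,0],"rotation":[0,0,0]},
    {"gripper":5,"travel":[0,0,0],"rotation":[0,0,0]},
  ],
)

```text
t: 59.1
tcp_pos: [0.4822, -0.0908, 0.1833]
tool_rot: [0.998, -0.06, 0.0, 0.0]
force: [0.2, 1.1, -7.9]
finger_gap: 0.145
```

```bash
python3 fz.py|head -3; python3 - <<'E'
from h import *
c=manip.calibration('top')
k=5
M=[p2w(c,(345+u[0]/k,215+u[1]/k),.003) for u in((180,64),(479,162),(419,361),(116,262))]
print(np.round(M,4),np.mean(M,0).round(4))
az=lambda d:np.degrees(np.arctan2(d[1],d[0]))
print(az(M[1]-M[0]),az(M[2]-M[3]),az(M[0]-M[3])-180,az(M[1]-M[2])-180,[np.linalg.norm(M[i]-M[i-1]).round(4) for i in range(4)])
# refine mat by threshold from first image
im=cv2.imread('pics/top0.png');g=cv2.cvtColor(im,6);roi=np.zeros_like(g);roi[222:293,362:447]=255
m=((g<75)&(roi>0)).astype(np.uint8);m=cv2.morphologyEx(m,cv2.MORPH_OPEN,np.ones((5,5)));n,l,s,cc=cv2.connectedComponentsWithStats(m);k=1+s[1:,4].argmax()
pts=np.argwhere(l==k)[:,::-1].astype(float);W=np.array([p2w(c,p,.003)[:2] for p in pts]);r=cv2.minAreaRect((W*1000).astype(np.float32));print(s[k],r,W.mean(0))
E
```

```text
[ 0.06  0.12 -7.6 ]
t 59.3 tcp [482.  -90.7 182.8] F [ 0.  -0.2 -6.7] gap 12.3
toolz [-0.001  0.    -1.   ] toolx az -6.9
[[ 0.496  -0.2546  0.003 ]
 [ 0.4475 -0.4077  0.003 ]
 [ 0.3457 -0.3754  0.003 ]
 [ 0.3941 -0.2217  0.003 ]] [ 0.4208 -0.3149  0.003 ]
-107.58978054496548 -107.47209772652359 -197.89738733889146 -197.62418523528058 [np.float64(0.1071), np.float64(0.1606), np.float64(0.1068), np.float64(0.1611)]
[ 370  230   69   56 2531] ((420.9815979003906, -312.8528747558594), (158.9826202392578, 105.19802856445312), 72.45503234863281) [ 0.42098982 -0.31291704]
```

The caddy is held (7.6 N hanging, tilt under 0.1°). Carry it to the mat: turn 10.6° and shift 9/260 mm in the tool axes.

Emit:
send_rows(
  motion=[
    {"gripper":5,"travel":[0,0,0],"rotation":[0,0,1.5]},
    {"gripper":5,"travel":[0,0,0],"rotation":[0,0,2.5]},
    {"gripper":5,"travel":[0,0,0],"rotation":[0,0,2.6]},
    {"gripper":5,"travel":[0,0,0],"rotation":[0,0,2.5]},
    {"gripper":5,"travel":[0,0,0],"rotation":[0,0,1.5]},
    {"gripper":5,"travel":[0,4,0],"rotation":[0,0,0]},
    {"gripper":5,"travel":[0.5,8,0],"rotation":[0,0,0]},
    {"gripper":5,"travel":[0.5,12,0],"rotation":[0,0,0]},
    {"gripper":5,"travel":[0.5,16,0],"rotation":[0,0,0]},
    {"gripper":5,"travel":[0.5,20,0],"rotation":[0,0,0]},
    {"gripper":5,"travel":[1,20,0],"rotation":[0,0,0]},
    {"gripper":5,"travel":[1,20,0],"rotation":[0,0,0]},
  ],
)

```text
t: 60.35
tcp_pos: [0.4554, -0.1894, 0.1832]
tool_rot: [0.988, -0.152, 0.0, 0.0]
force: [1.2, 0.0, -7.0]
finger_gap: 0.143
```

Emit:
send_rows(
  motion=[
    {"gripper":5,"travel":[1,20,0],"rotation":[0,0,0]},
    {"gripper":5,"travel":[1,20,0],"rotation":[0,0,0]},
    {"gripper":5,"travel":[0.5,20,0],"rotation":[0,0,0]},
    {"gripper":5,"travel":[0.5,20,0],"rotation":[0,0,0]},
    {"gripper":5,"travel":[0.5,20,0],"rotation":[0,0,0]},
    {"gripper":5,"travel":[0.5,20,0],"rotation":[0,0,0]},
    {"gripper":5,"travel":[0.5,16,0],"rotation":[0,0,0]},
    {"gripper":5,"travel":[0.5,12,0],"rotation":[0,0,0]},
    {"gripper":5,"travel":[0,8,0],"rotation":[0,0,0]},
    {"gripper":5,"travel":[0,4,0],"rotation":[0,0,0]},
    {"gripper":5,"travel":[0,0,0],"rotation":[0,0,0]},
    {"gripper":5,"travel":[0,0,0],"rotation":[0,0,0]},
  ],
)

```text
t: 61.35
tcp_pos: [0.4126, -0.3407, 0.183]
tool_rot: [0.988, -0.152, -0.0, -0.001]
force: [0.4, 0.9, -7.6]
finger_gap: 0.144
```

```bash
python3 -c "
from h import *
st();go((.4126,-.3412,.150),-17.5)"
```

```text
t 61.35 tcp [ 412.6 -340.7  183. ] F [ 0.4  0.9 -7.6] gap 12.3
toolz [-0.     0.001 -1.   ] toolx az -17.51
travel [ 0.2  0.5 33. ] rot [-0.07  0.04 -0.01]
```

Emit:
send_rows(
  motion=[
    {"gripper":5,"travel":[0,0.4,3],"rotation":[0,0,0]},
    {"gripper":5,"travel":[0,0,6],"rotation":[0,0,0]},
    {"gripper":5,"travel":[0,0,7],"rotation":[0,0,0]},
    {"gripper":5,"travel":[0,0,7],"rotation":[0,0,0]},
    {"gripper":5,"travel":[0,0,5],"rotation":[0,0,0]},
    {"gripper":5,"travel":[0,0,2],"rotation":[0,0,0]},
    {"gripper":5,"travel":[0,0,1],"rotation":[0,0,0]},
    {"gripper":5,"travel":[0,0,0],"rotation":[0,0,0]},
    {"gripper":5,"travel":[0,0,0],"rotation":[0,0,0]},
  ],
)

```text
t: 62.1
tcp_pos: [0.4128, -0.3421, 0.1523]
tool_rot: [0.988, -0.152, 0.0, 0.0]
force: [-0.4, -0.6, -6.1]
finger_gap: 0.143
```

```bash
python3 - <<'E'
from h import *
st()
t=manip.snapshot('top')[:,:,::-1];w=manip.snapshot('wrist')[:,:,::-1];s=manip.snapshot('side')[:,:,::-1]
cv2.imwrite('pics/t3.png',t);cv2.imwrite('pics/s3.png',s);cv2.imwrite('pics/ww3.png',w)
a=cv2.resize(t[205:305,345:455],(440,400),interpolation=cv2.INTER_CUBIC)
b=cv2.resize(s[200:360,270:414],(360,400),interpolation=cv2.INTER_CUBIC)
cv2.imwrite('pics/m4.png',np.hstack([a,b]))
c=manip.calibration('side');X=np.array([-.3007,-.9537,0]);Y=np.array([.9537,-.3007,0]);C=np.array([.421,-.3145,0])
for x,y in((-.082,-.055),(.082,-.055),(.082,.055),(-.082,.055)):print('mat',((w2p(c,C+x*X+y*Y+[0,0,.003])-[270,200])*2.5).round(0)+[440,0])
for x,y in((-.062,-.042),(.062,-.042),(.062,.042)):print('cad',((w2p(c,C+x*X+y*Y+[0,0,.005])-[270,200])*2.5).round(0)+[440,0])
E
```

```text
t 62.1 tcp [ 412.8 -342.1  152.3] F [-0.4 -0.6 -6.1] gap 12.3
toolz [ 0. -0. -1.] toolx az -17.51
mat [547. 268.]
mat [559. 361.]
mat [676. 358.]
mat [649. 266.]
cad [561. 277.]
cad [571. 346.]
cad [659. 344.]
```

View pics/m4.png

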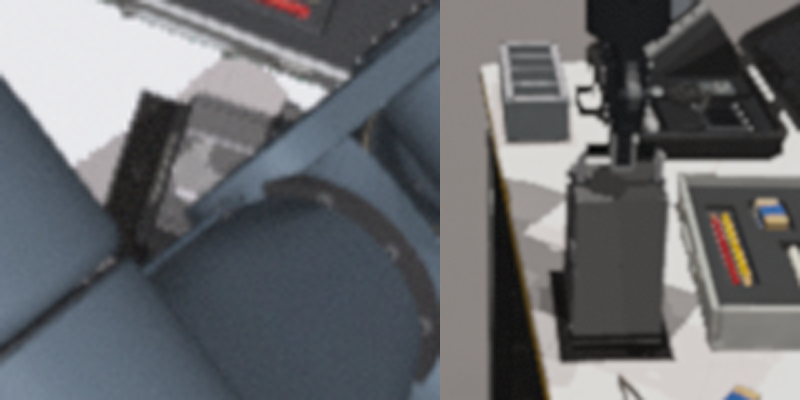

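Top part: the caddy's long side is parallel to the mat with a mat strip showing at the front. Side part: the caddy's lower corners at (571,337) and (663,333) are within about 2 mm of the prediction, upright over the mat. Lower to contact.

Emit:
send_rows(
  motion=[
    {"gripper":5,"travel":[0,0,1],"rotation":[0,0,0]},
    {"gripper":5,"travel":[0,0,1],"rotation":[0,0,0]},
    {"gripper":5,"travel":[0,0,1],"rotation":[0,0,0]},
    {"gripper":5,"travel":[0,0,1],"rotation":[0,0,0]},
    {"gripper":5,"travel":[0,0,0],"rotation":[0,0,0]},
    {"gripper":5,"travel":[0,0,0],"rotation":[0,0,0]},
  ],
)

```text
t: 62.75
tcp_pos: [0.4125, -0.3418, 0.1481]
tool_rot: [0.988, -0.152, -0.0, -0.0]
force: [0.6, 0.1, -7.3]
finger_gap: 0.142
```

Emit:
send_rows(
  motion=[
    {"gripper":5,"travel":[0,0,0.6],"rotation":[0,0,0]},
    {"gripper":5,"travel":[0,0,0.6],"rotation":[0,0,0]},
    {"gripper":5,"travel":[0,0,0],"rotation":[0,0,0]},
    {"gripper":5,"travel":[0,0,0],"rotation":[0,0,0]},
  ],
)

```text
t: 63.08
tcp_pos: [0.4126, -0.3419, 0.147]
tool_rot: [0.988, -0.152, -0.0, -0.0]
force: [0.6, 0.4, -6.9]
finger_gap: 0.143
```

```bash
python3 fz.py|head -3
```

```text
[ 0.05  0.17 -7.56]
t 63.28 tcp [ 412.6 -341.8  147. ] F [ 0.6 -0.4 -7.7] gap 12.5
toolz [-0.  0. -1.] toolx az -17.5
```

Emit:
send_rows(
  motion=[
    {"gripper":5,"travel":[0,0,0.6],"rotation":[0,0,0]},
    {"gripper":5,"travel":[0,0,0],"rotation":[0,0,0]},
    {"gripper":5,"travel":[0,0,0],"rotation":[0,0,0]},
  ],
)

```text
t: 63.58
tcp_pos: [0.4127, -0.3422, 0.1468]
tool_rot: [0.988, -0.152, 0.0, 0.0]
force: [-1.8, 0.5, -3.1]
finger_gap: 0.145
```

Emit:
send_rows(
  motion=[
    {"gripper":5,"travel":[0,0,0.6],"rotation":[0,0,0]},
    {"gripper":5,"travel":[0,0,0],"rotation":[0,0,0]},
    {"gripper":5,"travel":[0,0,0],"rotation":[0,0,0]},
  ],
)

```text
t: 63.83
tcp_pos: [0.4128, -0.3423, 0.1468]
tool_rot: [0.988, -0.152, 0.0, 0.001]
force: [-1.9, 0.5, 5.0]
finger_gap: 0.142
```

```bash
python3 fz.py|head -3
```

```text
[-2.23  0.79  5.27]
t 64.03 tcp [ 412.8 -342.4  146.8] F [-2.7  0.9  5.4] gap 12.3
toolz [ 0.001 -0.001 -1.   ] toolx az -17.49
```

Emit:
send_rows(
  motion=[
    {"gripper":13,"travel":[0,0,-0.6],"rotation":[0,0,0]},
    {"gripper":16,"travel":[0,0,0],"rotation":[0,0,0]},
    {"gripper":20,"travel":[0,0,0],"rotation":[0,0,0]},
    {"gripper":30,"travel":[0,0,0],"rotation":[0,0,0]},
    {"gripper":42,"travel":[0,0,0],"rotation":[0,0,0]},
    {"gripper":42,"travel":[0,0,0],"rotation":[0,0,0]},
    {"gripper":42,"travel":[0,0,0],"rotation":[0,0,0]},
    {"gripper":42,"travel":[0,0,-5],"rotation":[0,0,0]},
    {"gripper":42,"travel":[0,0,-12],"rotation":[0,0,0]},
    {"gripper":42,"travel":[0,0,-20],"rotation":[0,0,0]},
    {"gripper":42,"travel":[0,0,-30],"rotation":[0,0,0]},
    {"gripper":42,"travel":[0,0,-30],"rotation":[0,0,0]},
  ],
)

```text
t: 65.08
tcp_pos: [0.4121, -0.3413, 0.244]
tool_rot: [0.988, -0.152, -0.001, -0.001]
force: [1.0, -0.0, 1.5]
finger_gap: 0.49
```

Emit:
send_rows(
  motion=[
    {"gripper":42,"travel":[0,0,-20],"rotation":[0,0,0]},
    {"gripper":42,"travel":[10,-20,0],"rotation":[0,0,0]},
    {"gripper":42,"travel":[10,-35,0],"rotation":[0,0,0]},
    {"gripper":42,"travel":[10,-35,0],"rotation":[0,0,0]},
    {"gripper":42,"travel":[10,-35,0],"rotation":[0,0,0]},
    {"gripper":42,"travel":[10,-35,0],"rotation":[0,0,0]},
    {"gripper":42,"travel":[10,-35,0],"rotation":[0,0,0]},
    {"gripper":42,"travel":[10,-35,0],"rotation":[0,0,0]},
    {"gripper":42,"travel":[5,-35,0],"rotation":[0,0,0]},
    {"gripper":42,"travel":[0,-35,0],"rotation":[0,0,0]},
    {"gripper":42,"travel":[0,0,0],"rotation":[0,0,0]},
    {"gripper":42,"travel":[0,0,0],"rotation":[0,0,0]},
  ],
)

```text
t: 66.08
tcp_pos: [0.5746, -0.0763, 0.2636]
tool_rot: [0.989, -0.15, -0.0, 0.0]
force: [-0.4, -0.5, -0.3]
finger_gap: 0.491
```

```bash
python3 - <<'E'
from h import *
st()
t=manip.snapshot('top')[:,:,::-1];a=cv2.imread('pics/top0.png');c=manip.calibration('top')
cv2.imwrite('pics/t4.png',t)
g=cv2.cvtColor(t,6)
# handle bar (dark, on hood) and mat strip visibility along mat axes at z=.003 , predicted caddy outline
X=np.array([-.3007,-.9537,0]);Y=np.array([.9537,-.3007,0]);C=np.array([.421,-.3145,0])
def prof(o,d,r,z):return [int(g[tuple(w2p(c,C+o+s*d+[0,0,z]).round().astype(int)[::-1])]) for s in r]
print('handle x-profile (z.193) -20..+20 about +28:')
for y in(-.02,0,.02):print(y,prof(.028*X+y*Y,X,np.arange(-.02,.021,.004),.193))
print('handle y-profile:',prof(.028*X,Y,np.arange(-.048,.049,.004),.193))
print('front strip x -.1..-.05 (z.003):');
for y in(-.03,0,.03):print(y,prof(y*Y,X,np.arange(-.1,-.049,.004),.003))
print('shelf front x at z.11:')
for y in(-.03,0,.03):print(y,prof(y*Y,X,np.arange(-.078,-.045,.003),.11))
# bystanders
d=cv2.absdiff(t,a).max(2)[225:285,440:500];print('bystander changed',(d>50).sum())
E
```

```text
t 66.08 tcp [574.6 -76.3 263.6] F [-0.4 -0.5 -0.3] gap 41.9
toolz [-0. -0. -1.] toolx az -17.27
handle x-profile (z.193) -20..+20 about +28:
-0.02 [156, 152, 106, 61, 44, 67, 59, 125, 150, 157, 157]
0 [159, 153, 106, 81, 50, 64, 53, 72, 156, 157, 155]
0.02 [155, 156, 106, 85, 55, 63, 59, 113, 156, 157, 155]
handle y-profile: [63, 107, 144, 152, 110, 62, 63, 67, 64, 64, 64, 62, 64, 64, 64, 65, 63, 63, 60, 60, 111, 137, 224, 232, 213]
front strip x -.1..-.05 (z.003):
-0.03 [232, 232, 233, 231, 142, 62, 52, 53, 43, 39, 42, 50, 50]
0 [233, 232, 233, 230, 187, 55, 57, 51, 57, 39, 48, 129, 80]
0.03 [233, 234, 233, 232, 149, 72, 53, 52, 53, 39, 50, 70, 82]
shelf front x at z.11:
-0.03 [47, 39, 39, 47, 60, 55, 93, 161, 162, 161, 162]
0 [48, 41, 43, 75, 109, 79, 100, 155, 161, 159, 161]
0.03 [45, 34, 32, 41, 50, 62, 128, 160, 161, 160, 159]
bystander changed 107
```

```bash
python3 - <<'E'
from h import *
t=cv2.imread('pics/t4.png');a=cv2.imread('pics/top0.png')
d=cv2.absdiff(t,a).max(2)[225:285,440:500];ys,xs=np.where(d>50)
print(xs.min()+440,xs.max()+440,ys.min()+225,ys.max()+225,np.median(xs)+440,np.median(ys)+225)
# rubber block colour centroid before/after, tweezers dark pixel centroid
for im in(a,t):
  b=(im[:,:,0].astype(int)-im[:,:,2]>60);b[:, :460]=0;b[:,500:]=0;b[:230]=0;b[265:]=0
  g=cv2.cvtColor(im,6);w=(g<195);w[:264]=0;w[282:]=0;w[:,:446]=0;w[:,496:]=0
  print('block',np.argwhere(b).mean(0).round(2),b.sum(),'tweezers',np.argwhere(w).mean(0).round(2),w.sum())
c=manip.calibration('top');ey=np.array([.3005,.9538,0])*.054;A=np.array([.5245,.174,0])
g=cv2.cvtColor(t,6)
for i in range(-1,3):print('well',i,[int(g[tuple(w2p(c,A+i*ey+s*np.array([.953,-.302,0])+[0,0,.046]).round().astype(int)[::-1])]) for s in(-.02,0,.02)])
E
```

```text
440 446 241 266 442.0 249.0
block [243.18 478.65] 80 tweezers [272.58 464.12] 33
block [243.14 478.69] 81 tweezers [272.44 467.72] 25
well -1 [87, 80, 65]
well 0 [232, 50, 233]
well 1 [232, 54, 232]
well 2 [232, 52, 232]
```

```bash
python3 -c "
from station import manip
print(manip.sense()['t'],manip.sign_off())"
```

```text
the job is handed in; nothing more can be done
66.1333 None
```

I handed the job in at t = 66 s with both cassettes in the caddy and the caddy standing on the mat. Nothing was seen to fail, but I never looked at the flap directly.

- **Cassettes:** only two of the four were there. I pushed each one down until it sprang up, laid it on the shelf and pushed it in. After each push the shelf looked the same as when empty. On lifting, the caddy pulled about 7.6 N, a little over the 6.8 N expected for it plus two cassettes.
- **Flap:** I take it to be shut because nothing is left in the opening in the top view.
- **Wells:** both emptied carriers measured as caught in the wrist camera. The other two wells were never pressed. At the last look the nearest empty one was dark in the image, probably arm shadow; earlier it had shown as empty and down.
- **Caddy on the mat:** upright and square to it. The handle and shelf edge put it within about 2–3 mm of the middle.
- **Bystanders:** the rubber block is unchanged. The tweezers' outline drifted about 3.6 px along their length, on only 25–33 thin pixels. I put that down to noise and shadow, as the arm never went near them.

Two things disagreed with the description:
- **Fingertips:** the shut fingertips sit about 29 mm behind the stated TCP, so I worked from contact forces.
- **Carrier presses:** the gripper's elbows touched the well rims at 10–11 N before the expected end stop. Both carriers still caught.

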